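# Put the flux syringe away and cover its tray

## Task

Put the flux syringe into the open metal instrument tray so that it lies on the tray's floor, then take the lid from its sloping stand and set it gently on the tray, without dropping it, so that it sits level with its lower flange fully home inside the rim. Leave the marker and the solder spool where they are.

Things in the scene. Friction and masses are not known exactly. Their poses are not given: they have to be found in the camera images.
- flux_syringe: Beige dispensing syringe of flux, 101 mm long (along its own y) and 23 mm across at the widest, loose, lying on the bench. Origin on its underside at mid length; x and z across it. Grip it across the barrel, from above.
- tray: Open rectangular steel instrument tray, fixed to the bench: outside 110 mm (its x) by 144 mm (its y), 50 mm high, walls and floor 3 mm, so inside 104 x 138 mm. Origin at the centre of its underside, z up.
- tray_rim (a point): Centre of the tray's mouth, at rim height (50 mm above the bench); axes as the tray's.
- lid: Loose aluminium lid with black bar handle: plate 116 (x) x 150 (y) x 4 mm. Origin: centre of the plate's underside, which lands on the rim; z outward, to the handle. A stepped flange below goes into the tray: 98 x 132 mm for 4 mm, then 92 x 126 mm for 4 mm. 3 mm play a side. Fits either way round. At the start it lies on the stand, its z tilted 30 degrees toward the stand's -x, its x up the slope.
- lid_handle (a point): Centre of the lid's bar handle, 28 mm above the lid's origin along lid z; axes as the lid's. The bar is 74 mm long along lid x, 14 mm wide along lid y and 12 mm high; the gap between it and the plate is 18 mm, with a post at each end.
- lid_stand: Dark steel stand with a 120 mm wide sheet sloping at 30 degrees, rising toward its +x, about 80 mm high, fixed to the bench; the lid rests on it against a lip at the lower edge that stands 13 mm off the slope. Foot 114 x 120 mm. Origin at the centre of its underside.
- marker_black: Bystander: white marker with a black cap, 126 mm long (along y), 18 mm thick. Origin on its underside at mid length.
- solder_spool: Bystander: spool of solder standing on its flange, 58 mm across, 40 mm high. Origin at the centre of its underside.
There are look-alikes about, which are no part of the job. Leave any turquoise look-alike of the flux_syringe alone.

How it is judged (in metres and radians):
On the way:
1. the syringe lies on the tray's floor, let go (x of flux_syringe in the frame of tray between -0.052 and 0.052 m and y of flux_syringe in the frame of tray between -0.069 and 0.069 m and z of flux_syringe in the frame of tray below 0.033 m and contact force between flux_syringe and the fingers below 0.1 N), for 0.2 s.
At the end, for the whole second after the job is handed in: The syringe lies inside the tray, on its floor; the lid is on the tray with its flange inside the mouth: seat face within 2.5 mm of the rim, level within 0.03 rad, centred within 7 mm, square within 0.1 rad, and at rest (x of flux_syringe in the frame of tray between -0.052 and 0.052 m and y of flux_syringe in the frame of tray between -0.069 and 0.069 m and z of flux_syringe in the frame of tray below 0.033 m and z of lid in the frame of tray_rim between -0.003 and 0.0025 m and horizontal distance between lid and tray_rim below 0.007 m and angle between lid's own z axis and vertical below 0.03 rad and angle between the y axis of lid and the y axis of tray, either way round below 0.1 rad and linear speed of lid below 0.01 m/s); the robot touches nothing.
It fails at once if the lid is dropped on the tray (moves faster than 0.5 m/s within 80 mm of its seat) (distance between lid and tray_rim below 0.08 m and linear speed of lid above 0.5 m/s).
It fails at once if the marker is moved more than 30 mm (distance of marker_black from where it was at the start of the episode above 0.03 m).
It fails at once if the solder spool is moved more than 30 mm (distance of solder_spool from where it was at the start of the episode above 0.03 m).
It also fails if it takes over 54 s, if anything falls off the work surface, if the arm or the gripper's body presses on something with over 40 N, if the wrist force passes 120 N, or if a joint passes its speed limit or range.

## Robot

A 7-joint arm with a two-finger parallel gripper is mounted at the origin on a cart in front of the work surface, level with it; the furniture and walls round the work are solid. World frame = base frame: x ahead of the robot, y to its left, z up, the work surface at z = 0. Lengths are in m, angles in degrees, forces in N, time in s.
With the tool pointing down it reaches from about 0.425 to 0.825 m from the base axis. Payload 3.6 kg.
Tool frame: the origin (TCP) lies between the finger pads; the fingertips stand 11 mm ahead of it and the grasp point (between the pads) lies 8 mm behind it (arm.tips_ahead is the z of the fingertips in the tool frame, in m); z points along the fingers, y is the direction in which the jaws open and shut (so a half turn about z gives the same grasp; the last joint's range is limited). The gripper opens to 85 mm and grips with 20 to 120 N. Pads are 22 mm wide; open, the fingers measure 114 mm over their backs; the gripper's body (76 mm by 85 mm) begins 54 mm behind the grasp point. The pads swing forward as they close: fully open they stand 13 mm farther back than shut.
Start: joints at [-78.237, 35.231, -0.722, 81.555, 0.464, 63.22, -2.315], TCP at [0.149, 0.633, 0.242] pointing down, gripper open.
Joint ranges: [-178.69, 178.69], [-17.37, 117.87], [-77.05, 75.6], [15.02, 138.74], [-78.02, 258.01], [0.78, 113.62], [-162.83, 162.83]. Speed limits (degrees/s): [159.86, 159.86, 180, 180, 180, 180, 180].

## Interface

Orientations are given as [roll, pitch, yaw] about the fixed x, y, z axes, in that order (R = Rz(yaw) Ry(pitch) Rx(roll)).
In Python, from rig import arm gives the robot as it stands.
- The arm moves only by the tool move_arm, never from a script. Its argument "moves" is a list of rows, each an object of numbers: "x", "y", "z": the shift along the world's x, y, z in units of 0.3 m (1.0 is 0.3 m); "wx", "wy", "wz": the turn, a rotation vector about the world's x, y, z in units of 360 degrees (1.0 is 360 degrees); "hand": the finger opening in mm, from 0 to 85.4. A call has 1 to 8 rows; each row is the pose to reach, as a shift and turn from the pose measured when the call began, turning the shorter way round; what a row does not reach only later rows make up. A row lasts 1/10 s, in which the tool goes at most 50 mm and 8.59 degrees, less where a joint would pass 70% of its speed; a pose out of reach is approached as far as the arm can. A call with a number of a shift or a turn outside -1 to 1 is refused whole. A call with a gripper value outside its range is refused whole. The fingers move at their own pace and stop on an object; "squeeze" is the grip in N (left out, the last holds). Time passes only in rows, so rows that repeat a pose let the fingers close. It gives the time, the measured TCP pose, the force and the opening at its end, in the units of the state.
- arm.read_state(): the state, without advancing time (a new reading comes with each control period).
- arm.get_image(name): name is "side" or "top"; returns a dict with "image" (400x640x3 uint8, red, green, blue), "intrinsics" (3x3 intrinsics, pixels), "eye" and "rotation" of the camera in the world. Camera axes: x right, y down, z forward; pixel columns grow to the right and rows downward; lengths in m; the calibration is good to about 2 mm. A picture is of the moment at which its call begins. There is no depth.
- arm.job_done(): hands the job in, once; it reports no verdict.
The state is a dict: "t": time; "joints": joint angles; "dq": joint speeds; "joint_torque": joint torques, N m; "position": TCP position; "orientation": TCP orientation; "ft_force": force on the tool from outside, world axes, zero at the start; "ft_torque": the same for the moment, N m; "opening": finger opening in m.
Only numpy, scipy, OpenCV 4.12 (cv2) and the standard library are available. Lean on these libraries where they do the work, as an engineer would, in place of code of your own. Each camera call takes 0.05 s, during which the arm holds its last target.

## Working session

There is one attempt and no reset: what is moved stays moved. The work goes in short steps, Python scripts to look and compute and a tool call to move; the robot and the scene stay as the last step left them, time stands still between calls to the robot, and variables do not carry over. Pictures are saved under pics/ and viewed, and the job is handed in when it is done.

Besides the shell and the picture viewer there is one more tool, called after "Request:" in YAML: its name, and indented under it one key for each argument. move_arm: Moves the arm, as the interface text tells. Shifts and turns lie within -1 to 1; 1 stands for 0.3 m of shift or 360 degrees of turn. Its arguments: {"type":"object","properties":{"moves":{"type":"array","items":{"type":"object","properties":{"x":{"type":"number","minimum":-1,"maximum":1},"y":{"type":"number","minimum":-1,"maximum":1},"z":{"type":"number","minimum":-1,"maximum":1},"wx":{"type":"number","minimum":-1,"maximum":1},"wy":{"type":"number","minimum":-1,"maximum":1},"wz":{"type":"number","minimum":-1,"maximum":1},"hand":{"type":"number"}}}},"squeeze":{"type":"number"}},"required":["moves"]}

```bash
mkdir -p pics; ls; python3 - <<'E'
from rig import arm
import cv2,pickle
print(arm.read_state(), arm.tips_ahead)
d={}
for n in("side","top"):
    r=arm.get_image(n); d[n]=r
    cv2.imwrite(f"pics/{n}0.png",r["image"][:,:,::-1]); print(n,r["intrinsics"],r["eye"],r["rotation"])
pickle.dump(d,open("im0.pkl","wb"))
E
```

```text
pics
{'t': 0.0, 'joints': array([-78.23823386,  35.2907682 ,  -0.72509716,  81.64046079,
         0.46266797,  63.22145848,  -2.31517695]), 'dq': array([-0.10890335,  0.02104461,  0.08352355,  0.0121697 ,  0.00937989,
       -0.03127749, -0.0296974 ]), 'joint_torque': array([-5.64984039e-04, -4.69225788e+01,  2.58853901e-01, -1.71040928e+01,
        9.94557951e-03,  9.49072593e-03,  1.39406345e-05]), 'position': array([0.14910633, 0.63190466, 0.2411258 ]), 'orientation': array([-1.79850118e+02, -3.43892216e-04,  1.66724456e+02]), 'ft_force': array([ 0.26258559, -0.19581342, -0.00821526]), 'ft_torque': array([-0.02911113,  0.00473489, -0.02316794]), 'opening': 0.085696320777267} 0.011
side [[389.16072236   0.         318.93750877]
 [  0.         389.16072236 202.87047038]
 [  0.           0.           1.        ]] [ 0.16076306 -0.48738232  0.7074016 ] [-132.96042572    1.06929395  -27.85744898]
top [[456.56190992   0.         315.88324091]
 [  0.         456.56190992 204.23101034]
 [  0.           0.           1.        ]] [0.2890514  0.132414   1.10984534] [-169.62735092   -0.2524133   -90.96892322]
```

View pics/side0.png

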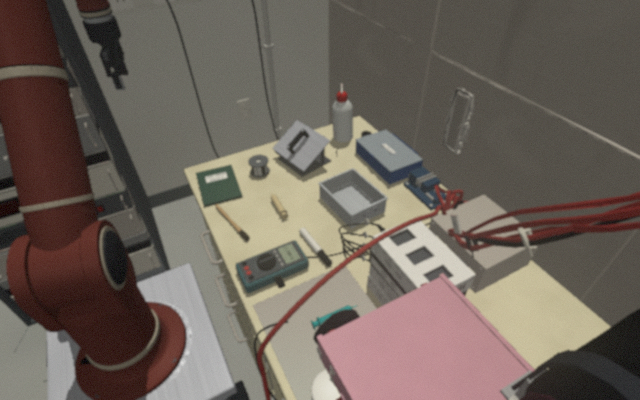

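View pics/top0.png

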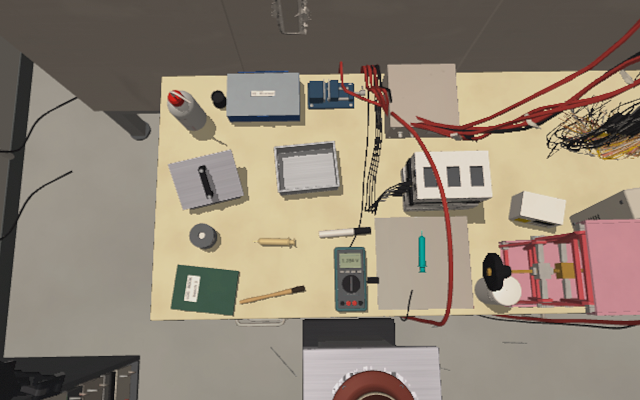

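```bash
cat > h.py <<'E'
import numpy as np, cv2, pickle
from scipy.spatial.transform import Rotation as R
class Cam:
    def __init__(s,d):
        s.K=np.array(d["intrinsics"]); s.e=np.array(d["eye"]); r=np.array(d["rotation"])
        s.R=r if r.shape==(3,3) else R.from_euler("xyz",r,degrees=True).as_matrix(); s.im=d["image"]
    def ray(s,p):
        v=s.R@np.linalg.inv(s.K)@np.array([p[0],p[1],1.]); return v/np.linalg.norm(v)
    def onz(s,p,z):
        v=s.ray(p); return s.e+v*(z-s.e[2])/v[2]
    def proj(s,X):
        c=s.R.T@(np.array(X,float)-s.e); u=s.K@c; return u[:2]/u[2]
def tri(c1,p1,c2,p2):
    a,b=c1.ray(p1),c2.ray(p2); A=np.stack([a,-b],1); t=np.linalg.lstsq(A,c2.e-c1.e,rcond=None)[0]
    P,Q=c1.e+a*t[0],c2.e+b*t[1]; return (P+Q)/2,np.linalg.norm(P-Q)
def load(f): d=pickle.load(open(f,"rb")); return Cam(d["side"]),Cam(d["top"])
def crop(im,x0,y0,x1,y1,k,f): 
    cv2.imwrite(f,cv2.resize(im[y0:y1,x0:x1,::-1],None,fx=k,fy=k,interpolation=cv2.INTER_CUBIC))
def grab(f):
    from rig import arm
    d={n:arm.get_image(n) for n in("side","top")}; pickle.dump(d,open(f,"wb")); return load(f)
E
python3 - <<'E'
from h import *
s,t=load("im0.pkl")
print("top corner rays z=0:",t.onz((372,400),0),t.onz((277,241),0),t.onz((307,167),0.05))
print(s.onz((279,207),0), s.proj([0,0,0]),t.proj([0,0,0]))
print(t.onz((205,182),.08))
crop(t.im,150,130,360,260,3.8,"pics/c1.png")
crop(s.im,230,110,400,250,4.2,"pics/c2.png")
E
```

```text
top corner rays z=0: [0.03380342 0.00316728 0.        ] [0.40262599 0.22027766 0.        ] [0.57394    0.14420908 0.05      ]
[0.40420186 0.22758953 0.        ] [133.17687439 348.82587354] [373.96688687 415.70403244]
[0.5338078  0.38005345 0.08      ]
```

View pics/c1.png

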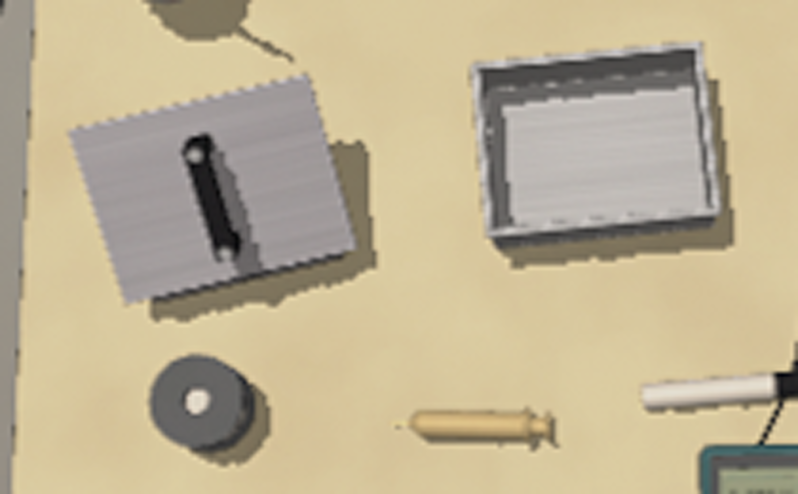

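View pics/c2.png

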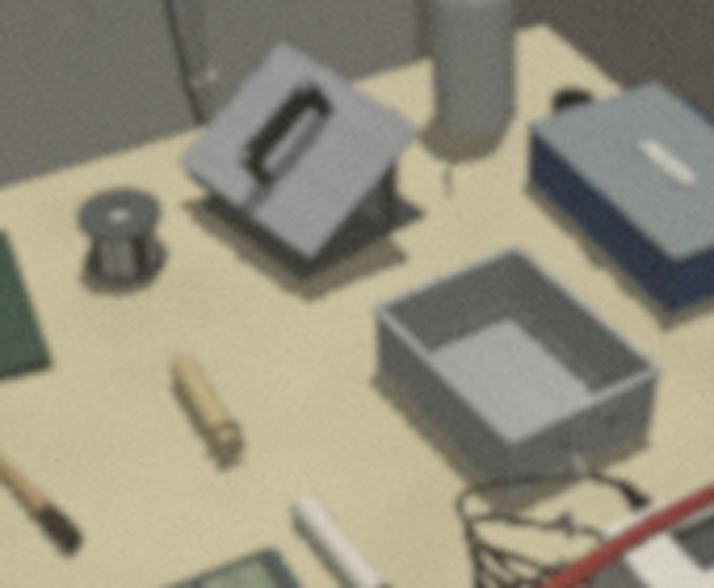

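```bash
python3 - <<'E'
from h import *
s,t=load("im0.pkl")
S=lambda x,y:(x/4.2+230-.4,y/4.2+110-.4); T=lambda x,y:(x/3.8+150-.4,y/3.8+130-.4)
c={"UL":(S(283,42),T(72,130)),"UR":(S(418,130),T(307,75)),"LR":(S(315,258),T(353,250)),"LL":(S(182,160),T(125,302)),
"hU":(S(318,92),T(200,142)),"hL":(S(255,165),T(230,250))}
P={}
for k,(a,b) in c.items():
    P[k],e=tri(s,a,t,b); print(k,P[k].round(4),round(e,4))
print("sizes",[np.linalg.norm(P[a]-P[b]).round(4) for a,b in(("UL","UR"),("LL","LR"),("UL","LL"),("UR","LR"))])
x=(P["UL"]+P["UR"]-P["LL"]-P["LR"]);y=P["UL"]+P["LL"]-P["UR"]-P["LR"];print(x/np.linalg.norm(x),y/np.linalg.norm(y))
print("c",np.mean([P[k] for k in("UL","UR","LL","LR")],0))
# tray rim
for n,p in {"UL":(477,67),"UR":(702,45),"LR":(717,215),"LL":(490,237)}.items(): print("tray",n,t.onz(T(*p),.05).round(4))
for n,p in {"far":(515,250),"right":(658,375),"near":(512,442),"left":(378,308)}.items(): print("trayS",n,s.onz(S(*p),.05).round(4))
# syringe mask
for cam,nm in((t,"top"),(s,"side")):
    hsv=cv2.cvtColor(cam.im,cv2.COLOR_RGB2HSV)
    u,v=(277,241) if nm=="top" else (279,207)
    print(nm,hsv[v-2:v+3,u-2:u+3].reshape(-1,3).mean(0),hsv[v+20,u],hsv[v,u+25])
for n,p in {"tip":(405,424),"flange":(553,428)}.items(): print("syr",n,t.onz(T(*p),.011).round(4))
print("syrS",s.onz(S(180,355),.011),s.onz(S(230,460),.011))
print("spool",t.onz(T(197,402),.04),"marker",t.onz(T(645,398),.009),t.onz((371,231),.009))
E
```

```text
UL [0.5751 0.4626 0.0907] 0.0009
UR [0.6086 0.3217 0.0868] 0.0014
LR [0.5143 0.3006 0.0273] 0.0054
LL [0.4805 0.4434 0.0318] 0.0018
hU [0.5647 0.3837 0.096 ] 0.0015
hL [0.5068 0.3711 0.0625] 0.0024
sizes [np.float64(0.1449), np.float64(0.1469), np.float64(0.1131), np.float64(0.1135)]
[0.83383696 0.17770283 0.52262571] [-0.23043818  0.97265324  0.02905031]
c [0.54462923 0.38207275 0.05915588]
tray UL [0.6244 0.2205 0.05  ]
tray UR [0.6368 0.0772 0.05  ]
tray LR [0.5257 0.0705 0.05  ]
tray LL [0.5139 0.2125 0.05  ]
trayS far [0.6223 0.218  0.05  ]
trayS right [0.6336 0.074  0.05  ]
trayS near [0.5284 0.0676 0.05  ]
trayS left [0.5172 0.2096 0.05  ]
top [ 19.52 100.04 204.16] [ 22  69 215] [ 22  69 217]
side [ 21.48  78.72 173.8 ] [ 24  54 200] [ 25  55 196]
syr tip [0.4019 0.2696 0.011 ]
syr flange [0.3978 0.1758 0.011 ]
syrS [0.40515934 0.27149989 0.011     ] [0.39448406 0.16910765 0.011     ]
spool [0.41466718 0.3945788  0.04      ] marker [0.41618756 0.11704715 0.009     ] [ 0.4222634  -0.00845155  0.009     ]
```

```bash
python3 - <<'E'
from h import *
s,t=load("im0.pkl")
def big(m,p):
    n,l,st,c=cv2.connectedComponentsWithStats(m.astype(np.uint8)); k=l[p[1],p[0]]; return l==k
hsv=cv2.cvtColor(t.im,cv2.COLOR_RGB2HSV); m=np.zeros(hsv.shape[:2],bool); m[228:255,250:302]=((hsv[...,1]>85)&(hsv[...,0]<22)&(hsv[...,2]>150))[228:255,250:302]
m=big(m,(277,241)); ys,xs=np.nonzero(m); print(m.sum(),xs.min(),xs.max(),ys.min(),ys.max())
P=np.array([t.onz((x,y),.011)[:2] for x,y in zip(xs,ys)]); c=P.mean(0); w,v=np.linalg.eigh(np.cov(P.T)); d=v[:,1]; q=(P-c)@d; o=(P-c)@v[:,0]
print("top syr c",c,"dir",d,np.degrees(np.arctan2(d[1],d[0])),"ext",q.min(),q.max(),o.min(),o.max())
b=t.im.copy(); b[m]=(255,0,0); crop(b,245,220,310,262,9,"pics/syr.png")
for f in (-.03,-.02,-.01,0,.01,.02,.03,.04):
    k=abs(q-f)<.004; print(f,(o[k].max()-o[k].min()).round(4),((o[k].max()+o[k].min())/2).round(4))
hsv=cv2.cvtColor(s.im,cv2.COLOR_RGB2HSV); m=np.zeros(hsv.shape[:2],bool); m[190:225,265:292]=((hsv[...,1]>68)&(hsv[...,0]<24)&(hsv[...,2]>110))[190:225,265:292]
m=big(m,(279,207)); ys,xs=np.nonzero(m);print(m.sum())
P=np.array([s.onz((x,y),.011)[:2] for x,y in zip(xs,ys)]); c=P.mean(0); w,v=np.linalg.eigh(np.cov(P.T)); d=v[:,1]; print("side syr",c,d,np.degrees(np.arctan2(d[1],d[0])))
E
```

```text
206 257 294 238 244
top syr c [0.40198076 0.22349991] dir [0.0458234  0.99894956] 87.37359273448283 ext -0.04515134810232329 0.044048294151322054 -0.007734477699445705 0.007239434364780395
-0.03 0.0146 -0.0004
-0.02 0.0123 0.001
-0.01 0.0121 -0.001
0 0.0123 -0.0008
0.01 0.0122 -0.0005
0.02 0.0122 -0.0002
0.03 0.0122 0.0001
0.04 0.0121 0.0003
150
side syr [0.4007771  0.21991074] [0.06133297 0.99811736] 86.48367296192271
```

View pics/syr.png

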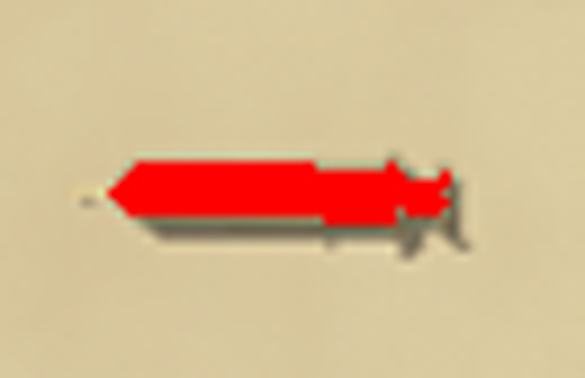

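Candidates in the top view are the beige syringe (277,241), the turquoise syringe (422,253), the brown brush (272,296) and the marker (345,233). The crop shows a beige barrel with tip and flange at (277,241), which matches the description, so I choose that one.

Request:
move_arm:
  moves:
    - {"x": 0.4, "y": -0.6, "z": -0.05, "wz": -0.1}
    - {"x": 0.4, "y": -0.6, "z": -0.05, "wz": -0.1}
    - {"x": 0.6, "y": -1, "z": -0.1, "wz": -0.2}
    - {"x": 0.6, "y": -1, "z": -0.1, "wz": -0.2}
    - {"x": 0.6, "y": -1, "z": -0.2, "wz": -0.2214}
    - {"x": 0.6, "y": -1, "z": -0.2, "wz": -0.2214}
    - {"x": 0.6, "y": -1, "z": -0.2, "wz": -0.2214}
    - {"x": 0.6, "y": -1, "z": -0.2, "wz": -0.2214, "hand": 60}

```text
schema error: expected keys x, y, z, wx, wy, wz, hand
```

Request:
move_arm:
  moves:
    - {"x": 0.4, "y": -0.6, "z": -0.05, "wx": 0, "wy": 0, "wz": -0.1, "hand": 60}
    - {"x": 0.4, "y": -0.6, "z": -0.05, "wx": 0, "wy": 0, "wz": -0.1, "hand": 60}
    - {"x": 0.6, "y": -1, "z": -0.1, "wx": 0, "wy": 0, "wz": -0.2, "hand": 60}
    - {"x": 0.6, "y": -1, "z": -0.1, "wx": 0, "wy": 0, "wz": -0.2, "hand": 60}
    - {"x": 0.6, "y": -1, "z": -0.2, "wx": 0, "wy": 0, "wz": -0.22, "hand": 60}
    - {"x": 0.6, "y": -1, "z": -0.2, "wx": 0, "wy": 0, "wz": -0.22, "hand": 60}
    - {"x": 0.6, "y": -1, "z": -0.2, "wx": 0, "wy": 0, "wz": -0.22, "hand": 60}
    - {"x": 0.6, "y": -1, "z": -0.2, "wx": 0, "wy": 0, "wz": -0.22, "hand": 60}
  squeeze: 40

```text
t: 0.9
position: [0.3315, 0.3245, 0.1801]
orientation: [-179.8, 0.3, 97.0]
ft_force: [-0.1, -0.1, 0.2]
opening: 0.06
```

Request:
move_arm:
  moves:
    - {"x": 0.232, "y": -0.342, "z": -0.1, "wx": 0, "wy": 0, "wz": -0.0278, "hand": 60}
    - {"x": 0.232, "y": -0.342, "z": -0.1, "wx": 0, "wy": 0, "wz": -0.0278, "hand": 60}
    - {"x": 0.232, "y": -0.342, "z": -0.267, "wx": 0, "wy": 0, "wz": -0.0278, "hand": 60}
    - {"x": 0.232, "y": -0.342, "z": -0.4, "wx": 0, "wy": 0, "wz": -0.0278, "hand": 60}
    - {"x": 0.232, "y": -0.342, "z": -0.4, "wx": 0, "wy": 0, "wz": -0.0278, "hand": 60}
    - {"x": 0.232, "y": -0.342, "z": -0.4, "wx": 0, "wy": 0, "wz": -0.0278, "hand": 60}

```text
t: 1.5
position: [0.4002, 0.2217, 0.0593]
orientation: [-179.6, 0.4, 87.0]
ft_force: [-0.8, 0.1, -0.2]
opening: 0.0599
```

```bash
python3 - <<'E'
from h import *
s,t=grab("im1.pkl")
from rig import arm
st=arm.read_state(); print(st["position"],st["orientation"])
crop(t.im,220,190,350,290,4,"pics/t1.png"); crop(s.im,230,140,350,250,4,"pics/s1.png")
E
python3 -c "
import cv2,numpy as np
a=cv2.imread('pics/t1.png');b=cv2.imread('pics/s1.png')
h=max(a.shape[0],b.shape[0]);f=lambda i:cv2.copyMakeBorder(i,0,h-i.shape[0],0,0,0)
c=np.hstack([f(a),f(b)]);cv2.imwrite('pics/ts1.png',cv2.resize(c,None,fx=.78,fy=.78))"
```

```text
[0.40163039 0.2234358  0.06164199] [-179.88320828    0.20784846   87.07723758]
```

View pics/ts1.png

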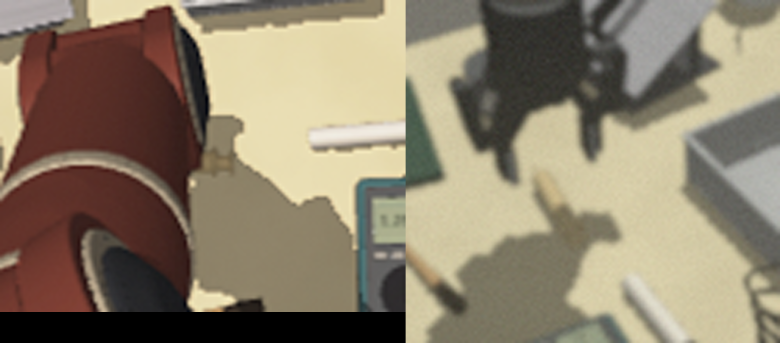

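Request:
move_arm:
  moves:
    - {"x": 0, "y": 0, "z": -0.08, "wx": 0, "wy": 0, "wz": 0, "hand": 50}
    - {"x": 0, "y": 0, "z": -0.12, "wx": 0, "wy": 0, "wz": 0, "hand": 50}
    - {"x": 0, "y": 0, "z": -0.14, "wx": 0, "wy": 0, "wz": 0, "hand": 50}
    - {"x": 0, "y": 0, "z": -0.14, "wx": 0, "wy": 0, "wz": 0, "hand": 50}

```text
t: 2.0
position: [0.402, 0.2247, 0.0208]
orientation: [-180.0, 0.1, 87.2]
ft_force: [-0.3, 0.1, 0.3]
opening: 0.0501
```

Request:
move_arm:
  moves:
    - {"x": 0, "y": 0, "z": 0, "wx": 0, "wy": 0, "wz": 0, "hand": 50}

```text
t: 2.1
position: [0.4025, 0.2254, 0.0221]
orientation: [179.9, 0.0, 87.2]
ft_force: [0.6, 0.3, 0.3]
opening: 0.0502
```

```bash
python3 - <<'E'
from rig import arm
for _ in range(3):
    st=arm.read_state(); print(st["t"],st["position"],st["joints"],st["ft_force"])
    arm.get_image("top")
E
```

```text
2.1 [0.40245715 0.22542444 0.02206183] [-38.7100712   40.88914305   9.97505229 123.59765764 -22.40416187
  17.10905687 -12.4217381 ] [0.61288173 0.30762484 0.28757204]
2.15 [0.40265376 0.22562243 0.02217701] [-38.7104539   40.87714334   9.96711502 123.58331343 -22.41061588
  17.0969343  -12.42411893] [0.97634408 1.05173628 0.77019053]
2.2 [0.40256335 0.22545468 0.0219801 ] [-38.69769737  40.8990498    9.9626123  123.59437617 -22.41200365
  17.08564088 -12.4148837 ] [ 0.04174269  0.08101847 -1.03030252]
```

Request:
move_arm:
  moves:
    - {"x": -0.005, "y": -0.01, "z": -0.026, "wx": 0, "wy": 0, "wz": 0, "hand": 50}
    - {"x": -0.005, "y": -0.01, "z": -0.026, "wx": 0, "wy": 0, "wz": 0, "hand": 30}
    - {"x": -0.005, "y": -0.01, "z": -0.026, "wx": 0, "wy": 0, "wz": 0, "hand": 8}
    - {"x": -0.005, "y": -0.01, "z": -0.026, "wx": 0, "wy": 0, "wz": 0, "hand": 5}
    - {"x": -0.005, "y": -0.01, "z": -0.026, "wx": 0, "wy": 0, "wz": 0, "hand": 5}
    - {"x": -0.005, "y": -0.01, "z": -0.026, "wx": 0, "wy": 0, "wz": 0, "hand": 5}
    - {"x": -0.005, "y": -0.01, "z": -0.026, "wx": 0, "wy": 0, "wz": 0, "hand": 5}
  squeeze: 35

```text
t: 2.95
position: [0.401, 0.2223, 0.0139]
orientation: [179.9, 0.0, 87.2]
ft_force: [0.0, -0.7, 0.3]
opening: 0.0222
```

Request:
move_arm:
  moves:
    - {"x": 0, "y": 0, "z": 0.03, "wx": 0, "wy": 0, "wz": 0, "hand": 5}
    - {"x": 0, "y": 0, "z": 0.12, "wx": 0, "wy": 0, "wz": 0, "hand": 5}
    - {"x": 0, "y": 0, "z": 0.25, "wx": 0, "wy": 0, "wz": 0, "hand": 5}
    - {"x": 0.1, "y": -0.05, "z": 0.35, "wx": 0, "wy": 0, "wz": 0.02, "hand": 5}
    - {"x": 0.22, "y": -0.12, "z": 0.4, "wx": 0, "wy": 0, "wz": 0.02, "hand": 5}
    - {"x": 0.35, "y": -0.18, "z": 0.4, "wx": 0, "wy": 0, "wz": 0.02, "hand": 5}
    - {"x": 0.48, "y": -0.24, "z": 0.4, "wx": 0, "wy": 0, "wz": 0.02, "hand": 5}
    - {"x": 0.58, "y": -0.26, "z": 0.4, "wx": 0, "wy": 0, "wz": 0.02, "hand": 5}

```text
t: 3.75
position: [0.5773, 0.1407, 0.1352]
orientation: [179.8, 0.2, 94.2]
ft_force: [0.2, 0.1, -0.1]
opening: 0.0222
```

Request:
move_arm:
  moves:
    - {"x": 0.01, "y": 0, "z": 0, "wx": 0, "wy": 0, "wz": 0, "hand": 5}
    - {"x": 0.01, "y": 0, "z": 0, "wx": 0, "wy": 0, "wz": 0, "hand": 5}

```text
t: 3.95
position: [0.5805, 0.1398, 0.1355]
orientation: [179.8, 0.2, 94.1]
ft_force: [-0.2, -0.3, -0.4]
opening: 0.022
```

```bash
python3 - <<'E'
from h import *
s,t=grab("im2.pkl")
from rig import arm
st=arm.read_state(); print(st["t"],st["position"],st["orientation"],st["opening"])
a=t.im[110:290,200:360]; b=s.im[90:270,260:420]
cv2.imwrite("pics/ts2.png",cv2.resize(np.hstack([a,b])[:,:,::-1],None,fx=2.5,fy=2.5,interpolation=cv2.INTER_CUBIC))
E
```

```text
4.05 [0.57859041 0.14149789 0.13514324] [1.79924968e+02 1.18432794e-01 9.42250675e+01] 0.02229443120759629
```

View pics/ts2.png

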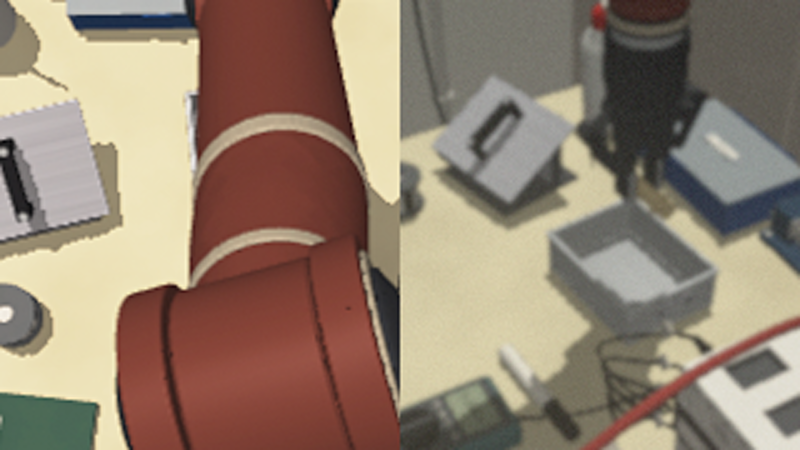

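Request:
move_arm:
  moves:
    - {"x": -0.012, "y": 0.008, "z": -0.08, "wx": 0, "wy": 0, "wz": 0, "hand": 5}
    - {"x": -0.012, "y": 0.008, "z": -0.18, "wx": 0, "wy": 0, "wz": 0, "hand": 5}
    - {"x": -0.012, "y": 0.008, "z": -0.27, "wx": 0, "wy": 0, "wz": 0, "hand": 5}
    - {"x": -0.012, "y": 0.008, "z": -0.33, "wx": 0, "wy": 0, "wz": 0, "hand": 5}
    - {"x": -0.012, "y": 0.008, "z": -0.36, "wx": 0, "wy": 0, "wz": 0, "hand": 5}
    - {"x": -0.012, "y": 0.008, "z": -0.36, "wx": 0, "wy": 0, "wz": 0, "hand": 5}
    - {"x": -0.012, "y": 0.008, "z": -0.36, "wx": 0, "wy": 0, "wz": 0, "hand": 5}

```text
t: 4.75
position: [0.5751, 0.1445, 0.028]
orientation: [179.9, 0.1, 94.3]
ft_force: [-1.0, -0.9, -0.9]
opening: 0.0228
```

```bash
python3 - <<'E'
from h import *
s,t=grab("im3.pkl")
from rig import arm
st=arm.read_state(); print(st["t"],st["position"],st["orientation"],st["opening"],st["ft_force"])
cv2.imwrite("pics/s3.png",cv2.resize(s.im[110:270,270:430,::-1],None,fx=3.5,fy=3.5,interpolation=cv2.INTER_CUBIC))
E
```

```text
4.85 [0.57570966 0.1442537  0.02843649] [1.79796042e+02 8.96296657e-02 9.42393577e+01] 0.022196996112322058 [ 0.45429915 -0.06541934 -0.36600764]
```

View pics/s3.png

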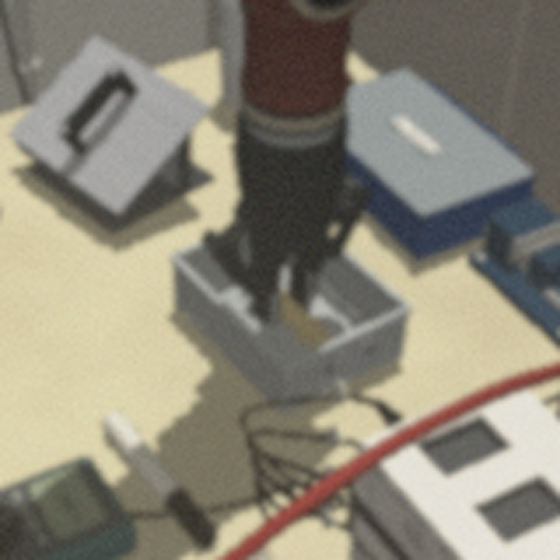

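Request:
move_arm:
  moves:
    - {"x": 0, "y": 0, "z": -0.02, "wx": 0, "wy": 0, "wz": 0, "hand": 5}
    - {"x": 0, "y": 0, "z": -0.035, "wx": 0, "wy": 0, "wz": 0, "hand": 5}
    - {"x": 0, "y": 0, "z": -0.035, "wx": 0, "wy": 0, "wz": 0, "hand": 5}
    - {"x": 0, "y": 0, "z": -0.035, "wx": 0, "wy": 0, "wz": 0, "hand": 5}

```text
t: 5.25
position: [0.5755, 0.1442, 0.0177]
orientation: [179.8, 0.1, 94.2]
ft_force: [0.0, -0.3, -0.4]
opening: 0.0223
```

Request:
move_arm:
  moves:
    - {"x": 0, "y": 0, "z": 0, "wx": 0, "wy": 0, "wz": 0, "hand": 26}
    - {"x": 0, "y": 0, "z": 0, "wx": 0, "wy": 0, "wz": 0, "hand": 34}
    - {"x": 0, "y": 0, "z": 0, "wx": 0, "wy": 0, "wz": 0, "hand": 42}
    - {"x": 0, "y": 0, "z": 0, "wx": 0, "wy": 0, "wz": 0, "hand": 42}
    - {"x": 0, "y": 0, "z": 0, "wx": 0, "wy": 0, "wz": 0, "hand": 42}

```text
t: 5.75
position: [0.5756, 0.1442, 0.0178]
orientation: [179.8, 0.1, 94.2]
ft_force: [0.9, 0.4, 0.8]
opening: 0.0421
```

Request:
move_arm:
  moves:
    - {"x": 0, "y": 0, "z": 0.1, "wx": 0, "wy": 0, "wz": 0, "hand": 42}
    - {"x": 0, "y": 0, "z": 0.25, "wx": 0, "wy": 0, "wz": 0, "hand": 42}
    - {"x": 0, "y": 0, "z": 0.4, "wx": 0, "wy": 0, "wz": 0, "hand": 42}
    - {"x": 0, "y": 0, "z": 0.55, "wx": 0, "wy": 0, "wz": 0, "hand": 42}
    - {"x": 0, "y": 0, "z": 0.65, "wx": 0, "wy": 0, "wz": 0, "hand": 42}
    - {"x": 0, "y": 0, "z": 0.65, "wx": 0, "wy": 0, "wz": 0, "hand": 42}

```text
t: 6.35
position: [0.5786, 0.1445, 0.2183]
orientation: [179.2, -0.0, 94.2]
ft_force: [0.8, 0.1, -1.0]
opening: 0.0421
```

```bash
python3 - <<'E'
from h import *
s,t=grab("im4.pkl")
from rig import arm
st=arm.read_state(); print(st["t"],st["position"],st["orientation"],st["opening"],st["ft_force"])
a=t.im[90:290,160:360]; b=s.im[80:280,240:440]
cv2.imwrite("pics/ts4.png",cv2.resize(np.hstack([a,b])[:,:,::-1],None,fx=2,fy=2,interpolation=cv2.INTER_CUBIC))
E
```

```text
6.45 [0.57546795 0.14429559 0.21325955] [1.79766523e+02 6.38540118e-02 9.42429425e+01] 0.04202533573090595 [ 0.2349883   0.04130469 -0.52292452]
```

View pics/ts4.png

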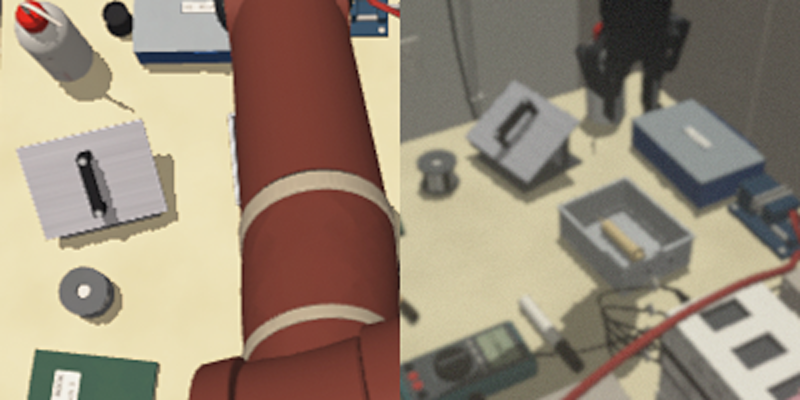

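```bash
cat >> h.py <<'E'
from scipy.ndimage import map_coordinates
def edge(im,a,b,w=4,chan=None):
    g=cv2.GaussianBlur(im,(0,0),.8).astype(float); g=g.mean(2) if chan is None else g@np.array(chan,float)
    a,b=np.array(a,float),np.array(b,float); d=(b-a)/np.linalg.norm(b-a); n=np.array([-d[1],d[0]])
    o=np.arange(-w,w+.01,.25); pts=[]
    for f in np.linspace(.12,.88,40):
        p=a+f*(b-a); q=p[None]+o[:,None]*n; v=map_coordinates(g,[q[:,1],q[:,0]],order=1); gr=np.abs(np.gradient(v)); 
        k=gr.argmax(); pts.append(q[k])
    pts=np.array(pts,np.float32)
    l=cv2.fitLine(pts,cv2.DIST_HUBER,0,.01,.01).ravel(); r=np.abs((pts-l[2:])@np.array([-l[1],l[0]]))
    return l, np.median(r)
def inter(l,m):
    t=np.linalg.solve(np.array([[l[0],-m[0]],[l[1],-m[1]]]),m[2:]-l[2:]); return l[2:]+t[0]*l[:2]
def quad(im,c,**k):
    L=[edge(im,c[i],c[(i+1)%4],**k) for i in range(4)]
    return [inter(L[i-1][0],L[i][0]) for i in range(4)],[round(float(x[1]),2) for x in L]
E
python3 - <<'E'
from h import *
s,t=load("im0.pkl")
S=lambda x,y:(x/4.2+230-.4,y/4.2+110-.4); T=lambda x,y:(x/3.8+150-.4,y/3.8+130-.4)
sc=[S(283,42),S(418,130),S(315,258),S(182,160)]; tc=[T(72,130),T(307,75),T(353,250),T(125,302)]
q1,r1=quad(s.im,sc,w=2.5,chan=(1,0,0)); q2,r2=quad(t.im,tc,w=2.5,chan=(-1,0,1)); 
print(np.array(q1)-sc,r1,"\n",np.array(q2)-tc,r2)
P=[];
for a,b in zip(q1,q2):
    p,e=tri(s,a,t,b);P.append(p);print(p.round(4),round(e,4))
P=np.array(P);print("sizes UL-UR,UR-LR,LR-LL,LL-UL",[np.linalg.norm(P[i]-P[(i+1)%4]).round(4) for i in range(4)])
x=P[0]+P[1]-P[2]-P[3];y=P[0]+P[3]-P[1]-P[2];x/=np.linalg.norm(x);y/=np.linalg.norm(y);print(x,y,"yawx",np.degrees(np.arctan2(x[1],x[0])),"yawy",np.degrees(np.arctan2(-y[0],y[1])),"c",P.mean(0))
# handle blob
for cam,box,n in((t,(195,158,216,202),"top"),(s,(285,126,311,160),"side")):
    g=cam.im.mean(2); m=np.zeros_like(g,bool); x0,y0,x1,y1=box; m[y0:y1,x0:x1]=g[y0:y1,x0:x1]<(60 if n=="top" else 75); ys,xs=np.nonzero(m); print(n,m.sum(),xs.mean(),ys.mean(),xs.min(),xs.max(),ys.min(),ys.max())
# tray rim outside
tt=[T(473,64),T(704,42),T(720,216),T(489,237)]
q,r=quad(t.im,tt,w=2,chan=(-1,0,1)); q=np.array(q); print("tray",q-tt,r)
W=np.array([t.onz(p,.05) for p in q]);print(W.round(4),W.mean(0),[np.linalg.norm(W[i]-W[(i+1)%4]).round(4) for i in range(4)])
x=W[0]+W[1]-W[2]-W[3];y=W[0]+W[3]-W[1]-W[2];print("yaw",np.degrees(np.arctan2(x[1],x[0])),np.degrees(np.arctan2(-y[0],y[1])))
ss=[S(515,250),S(658,375),S(512,442),S(378,308)]
q,r=quad(s.im,ss,w=2.5); q=np.array(q); print("trayS",q-ss,r)
W=np.array([s.onz(p,.05) for p in q]);print(W.round(4),W.mean(0),[np.linalg.norm(W[i]-W[(i+1)%4]).round(4) for i in range(4)])
x=W[0]+W[1]-W[2]-W[3];y=W[0]+W[3]-W[1]-W[2];print("yaw",np.degrees(np.arctan2(x[1],x[0])),np.degrees(np.arctan2(-y[0],y[1])))
E
```

```text
[[ 0.14847267  0.01645508]
 [ 1.64544707 -0.1754736 ]
 [-1.44701538 -0.27719814]
 [-2.51255697  0.22598078]] [0.16, 0.25, 0.21, 0.41] 
 [[-1.54363002 -0.11149067]
 [ 0.21611714 -0.30325751]
 [ 2.12614328  1.29105305]
 [ 0.5168751   1.69966174]] [0.13, 0.2, 0.24, 0.13]
[0.5769 0.467  0.0877] 0.0003
[0.6113 0.3207 0.0864] 0.0024
[0.5084 0.2945 0.035 ] 0.0032
[0.4739 0.4416 0.0348] 0.0021
sizes UL-UR,UR-LR,LR-LL,LL-UL [np.float64(0.1503), np.float64(0.118), np.float64(0.1511), np.float64(0.1185)]
[0.87068818 0.21794193 0.44091202] [-0.22832584  0.97357836  0.00353403] yawx 14.052957413563723 yawy 13.198611163797413 c [0.54262779 0.38096975 0.06100354]
top 170 205.45882352941177 181.59411764705882 199 213 166 196
side 111 296.8018018018018 140.2072072072072 289 307 131 153
tray [[-0.98289442 -0.09907243]
 [-0.58141961 -0.52509862]
 [ 1.12074328  1.9063597 ]
 [-0.84436067  2.08501523]] [0.15, 0.23, 0.0, 0.25]
[[0.6267 0.2254 0.05  ]
 [0.6401 0.0772 0.05  ]
 [0.5204 0.0661 0.05  ]
 [0.5089 0.2151 0.05  ]] [0.57401647 0.14594751 0.05      ] [np.float64(0.1488), np.float64(0.1202), np.float64(0.1495), np.float64(0.1182)]
yaw 5.1604565073438575 4.775080861473979
trayS [[ 0.02912133 -0.32208223]
 [-1.89355876 -2.41388201]
 [ 0.41760138  1.17890305]
 [-1.7114502   0.76925761]] [0.09, 0.38, 0.1, 0.13]
[[0.6231 0.2191 0.05  ]
 [0.6347 0.0837 0.05  ]
 [0.5272 0.0637 0.05  ]
 [0.5118 0.209  0.05  ]] [0.57422301 0.14389663 0.05      ] [np.float64(0.1359), np.float64(0.1093), np.float64(0.1461), np.float64(0.1118)]
yaw 7.840975114253778 5.472368749908203
```

```bash
python3 - <<'E'
from h import *
s,t=load("im0.pkl")
print("handle",tri(s,(296.8,140.2),t,(205.46,181.6)))
T=lambda x,y:np.array((x/3.8+150-.4,y/3.8+130-.4))
def ridge(im,a,b,w=1.6):
    g=im.astype(float).min(2); a,b=np.array(a,float),np.array(b,float); d=(b-a)/np.linalg.norm(b-a); n=np.array([-d[1],d[0]])
    o=np.arange(-w,w+.01,.1); pts=[]
    for f in np.linspace(.08,.92,60):
        q=(a+f*(b-a))[None]+o[:,None]*n; v=map_coordinates(g,[q[:,1],q[:,0]],order=1); pts.append(q[v.argmax()])
    pts=np.array(pts,np.float32); l=cv2.fitLine(pts,cv2.DIST_HUBER,0,.01,.01).ravel(); return l,np.median(np.abs((pts-l[2:])@np.array([-l[1],l[0]])))
c=[T(477,67),T(702,45),T(716,214),T(490,235)]
L=[ridge(t.im,c[i],c[(i+1)%4]) for i in range(4)]
q=np.array([inter(L[i-1][0],L[i][0]) for i in range(4)]); print(q-c,[round(float(l[1]),2) for l in L])
W=np.array([t.onz(p,.05) for p in q]);print(W.round(4),W.mean(0),[np.linalg.norm(W[i]-W[(i+1)%4]).round(4) for i in range(4)])
x=W[0]+W[1]-W[2]-W[3];y=W[0]+W[3]-W[1]-W[2];print("yaw",np.degrees(np.arctan2(x[1],x[0])),np.degrees(np.arctan2(-y[0],y[1])))
b=cv2.resize(t.im[135:205,265:350],None,fx=9,fy=9,interpolation=cv2.INTER_NEAREST)[:,:,::-1].copy()
cv2.polylines(b,[np.round((q-[265,135]+.5)*9).astype(int)],True,(0,0,255),1); cv2.imwrite("pics/tray.png",b)
# side: project model rim corners for check
ctr=W.mean(0); 
for yaw in (4.5,):
    Rz=R.from_euler("z",yaw,degrees=True).as_matrix()
    pr=np.array([s.proj(ctr+Rz@np.array([sx*.055,sy*.072,0])) for sx,sy in((1,1),(1,-1),(-1,-1),(-1,1))]); print(pr)
b=cv2.resize(s.im[160:235,310:395],None,fx=9,fy=9,interpolation=cv2.INTER_CUBIC)[:,:,::-1].copy()
cv2.polylines(b,[np.round((pr-[310,160]+.5)*9).astype(int)],True,(0,0,255),1); cv2.imwrite("pics/trayS.png",b)
E
```

```text
handle (array([0.53442854, 0.37951446, 0.07862142]), np.float64(0.0013063383361319994))
[[-0.80603381 -0.34812558]
 [-1.12620978 -0.22832963]
 [ 0.21432945 -1.70805632]
 [-0.25180568 -0.76130387]] [0.21, 0.25, 0.22, 0.23]
[[0.6253 0.2224 0.05  ]
 [0.6374 0.0799 0.05  ]
 [0.5305 0.0705 0.05  ]
 [0.517  0.2131 0.05  ]] [0.57756114 0.14645886 0.05      ] [np.float64(0.143), np.float64(0.1073), np.float64(0.1432), np.float64(0.1087)]
yaw 4.992322820951635 5.1194012784541485
[[352.71846861 167.73335743]
 [386.57158221 197.1391719 ]
 [350.88514912 214.13300487]
 [318.78376569 182.02951721]]
```

View pics/tray.png

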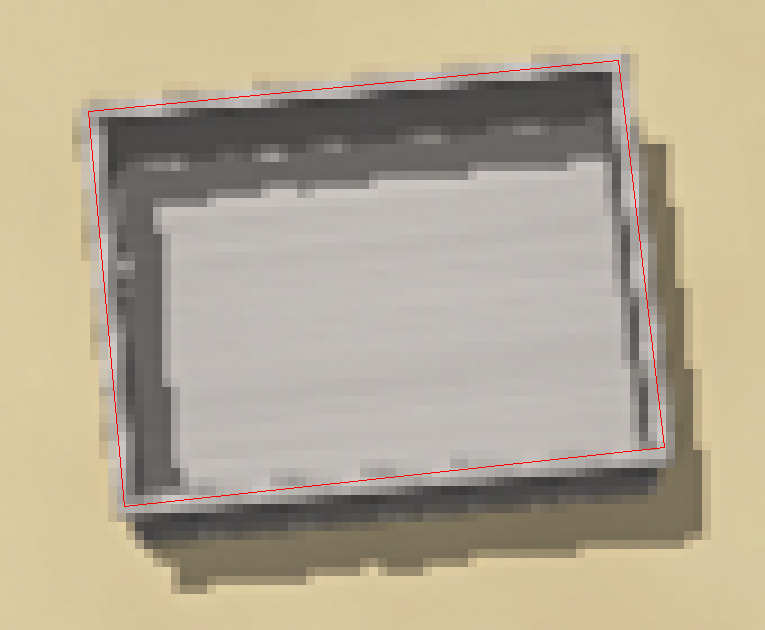

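View pics/trayS.png

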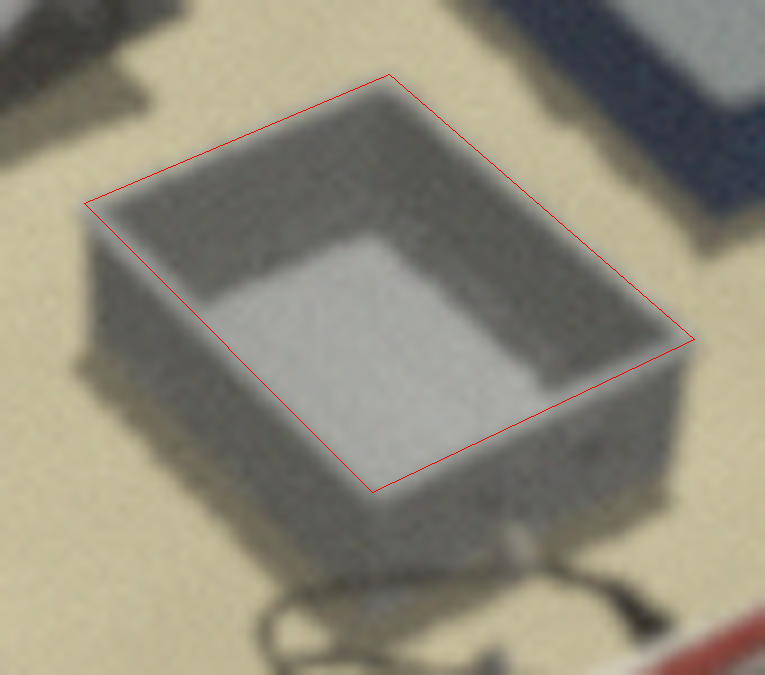

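Request:
move_arm:
  moves:
    - {"x": -0.03, "y": 0.08, "z": 0, "wx": 0, "wy": 0, "wz": 0.0225, "hand": 60}
    - {"x": -0.06, "y": 0.15, "z": 0, "wx": 0, "wy": 0, "wz": 0.045, "hand": 60}
    - {"x": -0.1, "y": 0.25, "z": 0, "wx": 0, "wy": 0, "wz": 0.0675, "hand": 60}
    - {"x": -0.13, "y": 0.35, "z": 0, "wx": 0, "wy": 0, "wz": 0.09, "hand": 60}
    - {"x": -0.16, "y": 0.45, "z": 0, "wx": 0, "wy": 0, "wz": 0.1125, "hand": 60}
    - {"x": -0.19, "y": 0.55, "z": 0, "wx": 0, "wy": 0, "wz": 0.135, "hand": 60}
    - {"x": -0.22, "y": 0.65, "z": 0, "wx": 0, "wy": 0, "wz": 0.1575, "hand": 60}
    - {"x": -0.24, "y": 0.72, "z": 0, "wx": 0, "wy": 0, "wz": 0.18, "hand": 60}

```text
t: 7.25
position: [0.5008, 0.3625, 0.2108]
orientation: [179.9, -0.2, 159.6]
ft_force: [-0.4, -0.2, -0.8]
opening: 0.0601
```

```bash
cat >> h.py <<'E'
def plan(pos,zax,yax):
    from rig import arm
    st=arm.read_state(); p=st["position"]; R0=R.from_euler("xyz",st["orientation"],degrees=True)
    z=np.array(zax,float);z/=np.linalg.norm(z); y=np.array(yax,float); y-=z*(y@z); y/=np.linalg.norm(y)
    R1=R.from_matrix(np.stack([np.cross(y,z),y,z],1)); rv=np.degrees((R1*R0.inv()).as_rotvec())
    print("t",st["t"],"p",p.round(4),"rpy",np.round(st["orientation"],2),"open",round(st["opening"],4),"f",np.round(st["ft_force"],1),"j",st["joints"].round(1))
    print("shift units",((np.array(pos)-p)/.3).round(4),"turn units",(rv/360).round(4),"deg",np.linalg.norm(rv).round(1))
def lidaxes(psi,tilt):
    M=(R.from_euler("z",psi,degrees=True)*R.from_euler("y",-tilt,degrees=True)).as_matrix(); return M[:,0],M[:,1],M[:,2]
E
python3 - <<'E'
from h import *
x,y,z=lidaxes(13.4,30); print(x,y,z)
h=np.array([.5325,.379,.080]); tgt=h-.004*z; print(tgt,tgt+.08*z)
plan(tgt+.08*z,-z,y)
E
```

```text
[0.84244862 0.20069957 0.5       ] [-0.2317479   0.97277588  0.        ] [-0.48638794 -0.11587395  0.8660254 ]
[0.53444555 0.3794635  0.0765359 ] [0.49553452 0.37019358 0.14581793]
t 7.25 p [0.5008 0.3625 0.2108] rpy [ 1.7992e+02 -1.7000e-01  1.5955e+02] open 0.0601 f [-0.4 -0.2 -0.8] j [-37.5  34.   -0.6  89.5   0.2  56.5  31.5]
shift units [-0.0176  0.0256 -0.2165] turn units [-0.0054 -0.0848  0.0918] deg 45.0
```

Request:
move_arm:
  moves:
    - {"x": -0.01, "y": 0.01, "z": 0, "wx": -0.001, "wy": -0.017, "wz": 0.018, "hand": 60}
    - {"x": -0.0176, "y": 0.0256, "z": 0, "wx": -0.002, "wy": -0.034, "wz": 0.037, "hand": 60}
    - {"x": -0.0176, "y": 0.0256, "z": -0.05, "wx": -0.003, "wy": -0.051, "wz": 0.055, "hand": 60}
    - {"x": -0.0176, "y": 0.0256, "z": -0.1, "wx": -0.0045, "wy": -0.068, "wz": 0.073, "hand": 60}
    - {"x": -0.0176, "y": 0.0256, "z": -0.15, "wx": -0.0054, "wy": -0.0848, "wz": 0.0918, "hand": 60}
    - {"x": -0.0176, "y": 0.0256, "z": -0.2165, "wx": -0.0054, "wy": -0.0848, "wz": 0.0918, "hand": 60}
    - {"x": -0.0176, "y": 0.0256, "z": -0.2165, "wx": -0.0054, "wy": -0.0848, "wz": 0.0918, "hand": 60}
    - {"x": -0.0176, "y": 0.0256, "z": -0.2165, "wx": -0.0054, "wy": -0.0848, "wz": 0.0918, "hand": 60}

```text
t: 8.05
position: [0.495, 0.3701, 0.1447]
orientation: [-179.9, 29.9, -166.5]
ft_force: [0.2, 0.8, 0.3]
opening: 0.0602
```

```bash
python3 - <<'E'
from h import *
s,t=grab("im5.pkl")
x,y,z=lidaxes(13.4,30); h=np.array([.5325,.379,.080]); tgt=h-.004*z
plan(tgt+.08*z,-z,y); plan(tgt+.03*z,-z,y)
a=t.im[110:270,150:310]; b=s.im[70:230,220:380]
cv2.imwrite("pics/ts5.png",cv2.resize(np.hstack([a,b])[:,:,::-1],None,fx=2.5,fy=2.5,interpolation=cv2.INTER_CUBIC))
E
```

```text
t 8.15 p [0.4967 0.3706 0.1466] rpy [ 179.9    30.05 -166.7 ] open 0.0602 f [0.3 0.3 0.6] j [-60.8  34.   21.7 117.   34.1   6.   24.9]
shift units [-0.0038 -0.0013 -0.0025] turn units [-0.0003  0.0001  0.0001] deg 0.1
t 8.15 p [0.4967 0.3706 0.1466] rpy [ 179.9    30.05 -166.7 ] open 0.0602 f [0.3 0.3 0.6] j [-60.8  34.   21.7 117.   34.1   6.   24.9]
shift units [ 0.0773  0.0181 -0.1468] turn units [-0.0003  0.0001  0.0001] deg 0.1
```

View pics/ts5.png

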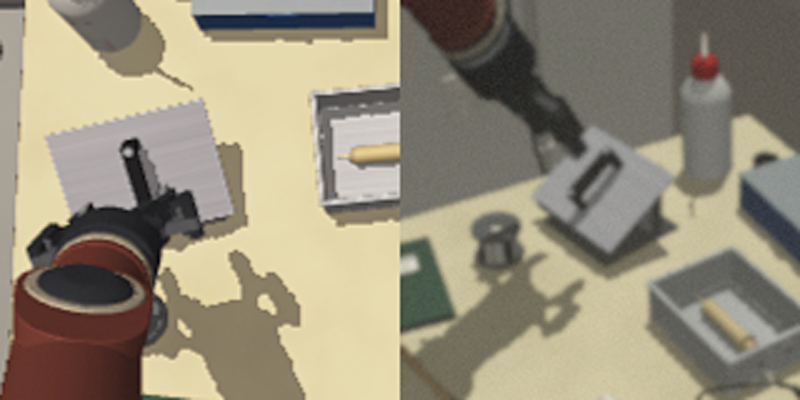

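```bash
python3 - <<'E'
from h import *
s,t=load("im5.pkl")
x,y,z=lidaxes(13.4,30); p=np.array([.4963,.3705,.1463])
pts={"tipL":p-.011*z+.03*y,"tipR":p-.011*z-.03*y,"kL":p+.045*z+.055*y,"kR":p+.045*z-.055*y}
h=np.array([.5325,.379,.080]); pts["hU"]=h+.037*x+.006*z; pts["hL"]=h-.037*x+.006*z
out=[]
for c,(x0,y0) in((t,(160,140)),(s,(240,90))):
    k=5; b=cv2.resize(c.im[y0:y0+80,x0:x0+75],None,fx=k,fy=k,interpolation=cv2.INTER_CUBIC)[:,:,::-1].copy()
    for n,P in pts.items():
        u=(c.proj(P)-[x0,y0]+.5)*k; cv2.circle(b,tuple(np.round(u).astype(int)),4,(0,0,255),-1); cv2.putText(b,n,tuple(np.round(u+3).astype(int)),0,.5,(255,0,255),1)
    out.append(b)
cv2.imwrite("pics/ck5.png",np.hstack(out))
E
```

```text
(no output)
```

View pics/ck5.png

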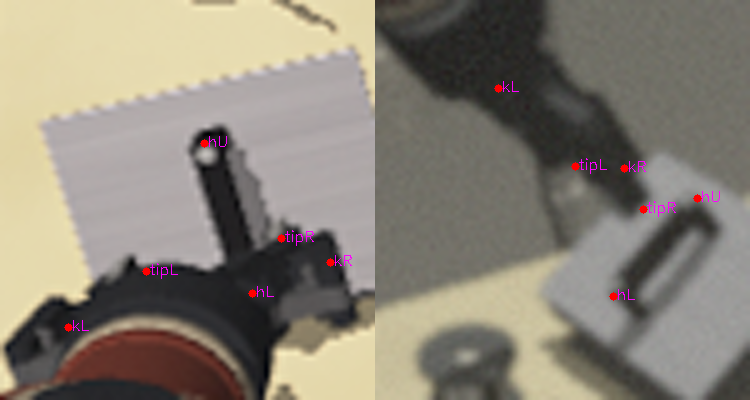

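```bash
python3 - <<'E'
from h import *
x,y,z=lidaxes(13.4,30); h=np.array([.5335,.379,.079]); tgt=h-.005*z
plan(tgt+.025*z,-z,y); plan(tgt,-z,y)
E
```

```text
t 8.15 p [0.4967 0.3706 0.1466] rpy [ 179.9    30.05 -166.7 ] open 0.0602 f [0.3 0.3 0.6] j [-60.8  34.   21.7 117.   34.1   6.   24.9]
shift units [ 0.0904  0.0204 -0.1675] turn units [-0.0003  0.0001  0.0001] deg 0.1
t 8.15 p [0.4967 0.3706 0.1466] rpy [ 179.9    30.05 -166.7 ] open 0.0602 f [0.3 0.3 0.6] j [-60.8  34.   21.7 117.   34.1   6.   24.9]
shift units [ 0.1309  0.03   -0.2397] turn units [-0.0003  0.0001  0.0001] deg 0.1
```

Request:
move_arm:
  moves:
    - {"x": 0.045, "y": 0.01, "z": -0.083, "wx": 0, "wy": 0, "wz": 0, "hand": 50}
    - {"x": 0.0904, "y": 0.0204, "z": -0.1675, "wx": 0, "wy": 0, "wz": 0, "hand": 40}
    - {"x": 0.0904, "y": 0.0204, "z": -0.1675, "wx": 0, "wy": 0, "wz": 0, "hand": 40}
    - {"x": 0.0904, "y": 0.0204, "z": -0.1675, "wx": 0, "wy": 0, "wz": 0, "hand": 40}

```text
t: 8.55
position: [0.5261, 0.3774, 0.0977]
orientation: [179.9, 30.0, -166.9]
ft_force: [0.1, 0.1, 0.9]
opening: 0.04
```

```bash
python3 - <<'E'
from h import *
s,t=grab("im6.pkl")
x,y,z=lidaxes(13.4,30); h=np.array([.5335,.379,.079]); tgt=h-.005*z
plan(tgt,-z,y)
a=t.im[140:230,160:250]; b=s.im[80:170,245:335]
cv2.imwrite("pics/ts6.png",cv2.resize(np.hstack([a,b])[:,:,::-1],None,fx=4.4,fy=4.4,interpolation=cv2.INTER_CUBIC))
E
```

```text
t 8.65 p [0.5259 0.3776 0.0985] rpy [ 179.87   30.02 -166.83] open 0.04 f [ 0.1  0.1 -0.2] j [-59.   40.7  22.6 114.7  45.    0.9  13.5]
shift units [ 0.0335  0.0067 -0.0793] turn units [-0.0003 -0.      0.0005] deg 0.2
```

View pics/ts6.png

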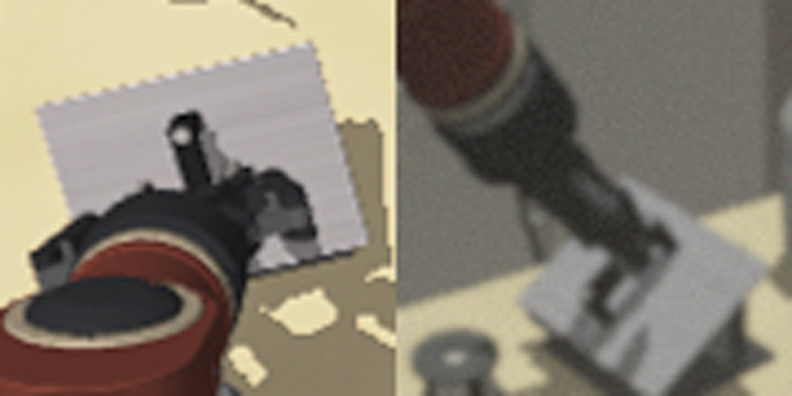

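The joint 6 angle is down at its limit, since a full 30° tool tilt folds the wrist flat. I'll back off and grip with the tool tilted only 15°. The flat pads allow that about the jaw axis.

```bash
cat >> h.py <<'E'
A=15.
H=np.array([.5335,.379,.079]); PSI=13.4
def grasp(back):
    lx,ly,lz=lidaxes(PSI,30); tx,ty,tz=lidaxes(PSI,A); plan(H+.005*lz-(.008-back)*tz,-tz,ty)
E
python3 - <<'E'
from h import *
grasp(.06)
E
```

```text
t 8.65 p [0.5259 0.3776 0.0985] rpy [ 179.87   30.02 -166.83] open 0.04 f [ 0.1  0.1 -0.2] j [-59.   40.7  22.6 114.7  45.    0.9  13.5]
shift units [-0.0264 -0.0076  0.117 ] turn units [-0.0099  0.0405  0.0005] deg 15.0
```

Request:
move_arm:
  moves:
    - {"x": -0.04, "y": -0.009, "z": 0.07, "wx": 0, "wy": 0, "wz": 0, "hand": 50}
    - {"x": -0.045, "y": -0.01, "z": 0.12, "wx": -0.003, "wy": 0.013, "wz": 0, "hand": 50}
    - {"x": -0.035, "y": -0.009, "z": 0.12, "wx": -0.0066, "wy": 0.027, "wz": 0, "hand": 50}
    - {"x": -0.0264, "y": -0.0076, "z": 0.117, "wx": -0.0099, "wy": 0.0405, "wz": 0, "hand": 50}
    - {"x": -0.0264, "y": -0.0076, "z": 0.117, "wx": -0.0099, "wy": 0.0405, "wz": 0, "hand": 50}
    - {"x": -0.0264, "y": -0.0076, "z": 0.117, "wx": -0.0099, "wy": 0.0405, "wz": 0, "hand": 50}

```text
t: 9.25
position: [0.52, 0.3732, 0.1338]
orientation: [180.0, 15.2, -167.1]
ft_force: [-0.4, 0.3, -0.6]
opening: 0.0501
```

```bash
python3 - <<'E'
from h import *
s,t=grab("im7.pkl"); grasp(.06); grasp(.02)
out=[]
lx,ly,lz=lidaxes(PSI,30)
for c,(x0,y0) in((t,(160,140)),(s,(250,85))):
    k=5; b=cv2.resize(c.im[y0:y0+80,x0:x0+75],None,fx=k,fy=k,interpolation=cv2.INTER_CUBIC)[:,:,::-1].copy()
    for sg in(1,-1):
        u=(c.proj(H+sg*.037*lx+.006*lz)-[x0,y0]+.5)*k; cv2.circle(b,tuple(np.round(u).astype(int)),3,(0,0,255),-1)
    out.append(b)
cv2.imwrite("pics/ts7.png",np.hstack(out))
E
```

```text
t 9.35 p [0.5164 0.3748 0.1325] rpy [-179.82   15.   -166.67] open 0.05 f [ 0.4 -0.7 -1. ] j [-31.1  37.1 -16.  102.7  33.2  32.4  33.6]
shift units [0.0053 0.0016 0.0034] turn units [0.0005 0.0001 0.0003] deg 0.2
t 9.35 p [0.5164 0.3748 0.1325] rpy [-179.82   15.   -166.67] open 0.05 f [ 0.4 -0.7 -1. ] j [-31.1  37.1 -16.  102.7  33.2  32.4  33.6]
shift units [ 0.0389  0.0096 -0.1254] turn units [0.0005 0.0001 0.0003] deg 0.2
```

View pics/ts7.png

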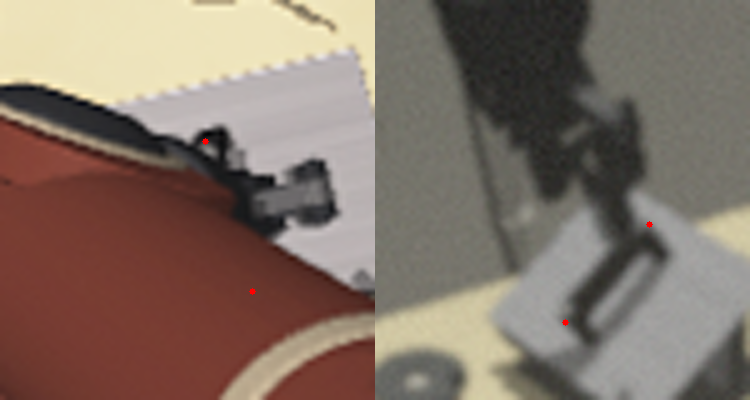

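Request:
move_arm:
  moves:
    - {"x": 0.022, "y": 0.005, "z": -0.065, "wx": 0, "wy": 0, "wz": 0, "hand": 42}
    - {"x": 0.041, "y": 0.009, "z": -0.1254, "wx": 0, "wy": 0, "wz": 0, "hand": 42}
    - {"x": 0.041, "y": 0.009, "z": -0.1254, "wx": 0, "wy": 0, "wz": 0, "hand": 42}
    - {"x": 0.041, "y": 0.009, "z": -0.1254, "wx": 0, "wy": 0, "wz": 0, "hand": 42}

```text
t: 9.75
position: [0.5265, 0.3786, 0.0943]
orientation: [-179.7, 15.0, -166.4]
ft_force: [-0.3, 0.7, 0.4]
opening: 0.0418
```

```bash
python3 - <<'E'
from h import *
s,t=grab("im8.pkl"); grasp(.02); grasp(.0)
a=t.im[140:230,160:250]; b=s.im[80:170,245:335]
cv2.imwrite("pics/ts8.png",cv2.resize(np.hstack([a,b])[:,:,::-1],None,fx=4.4,fy=4.4,interpolation=cv2.INTER_CUBIC))
E
```

```text
t 9.85 p [0.5277 0.3788 0.0957] rpy [-179.81   15.08 -166.52] open 0.0418 f [ 0.3 -0.6  0.5] j [-32.2  40.7 -13.8 102.4  35.4  28.8  31.8]
shift units [ 0.0012 -0.0037 -0.0026] turn units [ 0.0005  0.0003 -0.0001] deg 0.2
t 9.85 p [0.5277 0.3788 0.0957] rpy [-179.81   15.08 -166.52] open 0.0418 f [ 0.3 -0.6  0.5] j [-32.2  40.7 -13.8 102.4  35.4  28.8  31.8]
shift units [ 0.0179  0.0003 -0.067 ] turn units [ 0.0005  0.0003 -0.0001] deg 0.2
```

View pics/ts8.png

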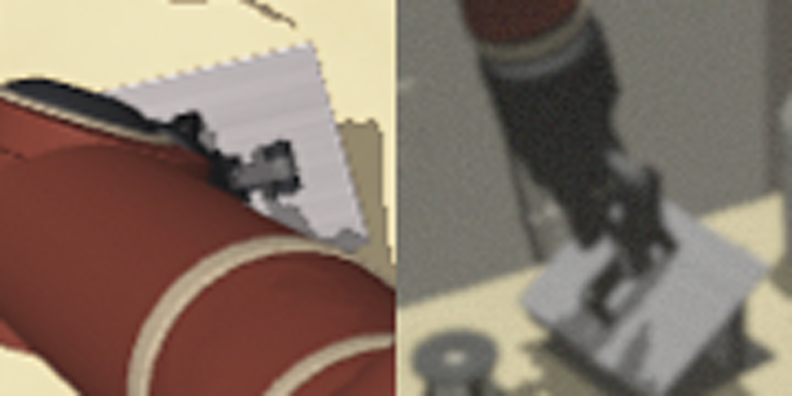

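Request:
move_arm:
  moves:
    - {"x": 0.01, "y": 0.0, "z": -0.035, "wx": 0, "wy": 0, "wz": 0, "hand": 42}
    - {"x": 0.0179, "y": 0.0003, "z": -0.067, "wx": 0, "wy": 0, "wz": 0, "hand": 42}
    - {"x": 0.0179, "y": 0.0003, "z": -0.067, "wx": 0, "wy": 0, "wz": 0, "hand": 42}
    - {"x": 0.0179, "y": 0.0003, "z": -0.067, "wx": 0, "wy": 0, "wz": 0, "hand": 42}

```text
t: 10.25
position: [0.533, 0.3785, 0.075]
orientation: [-179.8, 15.0, -166.5]
ft_force: [-0.2, -1.0, 0.2]
opening: 0.0422
```

```bash
python3 - <<'E'
from h import *
s,t=grab("im9.pkl"); grasp(.0)
cv2.imwrite("pics/s9.png",cv2.resize(s.im[80:170,245:335,::-1],None,fx=6,fy=6,interpolation=cv2.INTER_CUBIC))
E
```

```text
t 10.35 p [0.5332 0.3789 0.0756] rpy [-179.82   15.08 -166.54] open 0.042 f [ 0.3 -0.3  0.3] j [-32.6  42.6 -12.6 102.4  36.5  26.8  30.9]
shift units [-0.0005  0.     -0.0001] turn units [ 0.0004  0.0003 -0.0001] deg 0.2
```

View pics/s9.png

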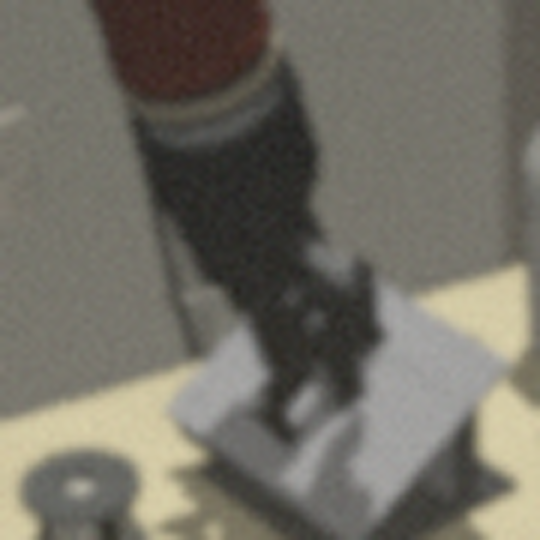

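Both fingers straddle the bar, with no contact force. Closing.

Request:
move_arm:
  moves:
    - {"x": 0, "y": 0, "z": 0, "wx": 0, "wy": 0, "wz": 0, "hand": 28}
    - {"x": 0, "y": 0, "z": 0, "wx": 0, "wy": 0, "wz": 0, "hand": 20}
    - {"x": 0, "y": 0, "z": 0, "wx": 0, "wy": 0, "wz": 0, "hand": 12}
    - {"x": 0, "y": 0, "z": 0, "wx": 0, "wy": 0, "wz": 0, "hand": 5}
    - {"x": 0, "y": 0, "z": 0, "wx": 0, "wy": 0, "wz": 0, "hand": 5}
    - {"x": 0, "y": 0, "z": 0, "wx": 0, "wy": 0, "wz": 0, "hand": 5}
    - {"x": 0, "y": 0, "z": 0, "wx": 0, "wy": 0, "wz": 0, "hand": 5}
  squeeze: 90

```text
t: 11.05
position: [0.5334, 0.379, 0.0762]
orientation: [-179.8, 15.1, -166.6]
ft_force: [-1.8, -1.0, 5.4]
opening: 0.0123
```

```bash
python3 - <<'E'
from h import *
grasp(.0)
E
```

```text
t 11.05 p [0.5334 0.379  0.0762] rpy [-179.83   15.12 -166.55] open 0.0123 f [-1.8 -1.   5.4] j [-32.6  42.5 -12.6 102.4  36.5  26.8  30.9]
shift units [-0.0011 -0.0002 -0.0019] turn units [ 0.0004  0.0004 -0.    ] deg 0.2
```

Request:
move_arm:
  moves:
    - {"x": 0, "y": 0, "z": 0.02, "wx": 0, "wy": 0, "wz": 0, "hand": 5}
    - {"x": 0, "y": 0, "z": 0.06, "wx": 0, "wy": 0, "wz": 0, "hand": 5}
    - {"x": 0, "y": 0, "z": 0.12, "wx": 0, "wy": 0, "wz": 0, "hand": 5}
    - {"x": 0, "y": 0, "z": 0.2, "wx": 0, "wy": 0, "wz": 0, "hand": 5}
    - {"x": 0, "y": 0, "z": 0.28, "wx": 0, "wy": 0, "wz": 0, "hand": 5}
    - {"x": 0, "y": 0, "z": 0.36, "wx": 0, "wy": 0, "wz": 0, "hand": 5}
    - {"x": 0, "y": 0, "z": 0.42, "wx": 0, "wy": 0, "wz": 0, "hand": 5}
    - {"x": 0, "y": 0, "z": 0.42, "wx": 0, "wy": 0, "wz": 0, "hand": 5}

```text
t: 11.85
position: [0.5346, 0.3802, 0.2057]
orientation: [180.0, 15.4, -166.6]
ft_force: [1.3, 0.3, -2.1]
opening: 0.012
```

```bash
python3 - <<'E'
from h import *
s,t=grab("im10.pkl")
from rig import arm
st=arm.read_state(); print(st["t"],st["position"],st["orientation"],st["opening"],st["ft_force"],st["ft_torque"],st["joints"].round(1))
a=t.im[90:270,130:310]; b=s.im[40:220,220:400]
cv2.imwrite("pics/ts10.png",cv2.resize(np.hstack([a,b])[:,:,::-1],None,fx=2.2,fy=2.2,interpolation=cv2.INTER_CUBIC))
E
```

```text
11.95 [0.53303493 0.37846523 0.20190262] [-179.80367143   15.0777129  -166.55231581] 0.012383808179957472 [-0.79211234 -0.04801473 -1.86078217] [-0.08546365  0.4675556  -0.0396731 ] [-27.4  33.6 -20.7  96.3  29.   42.2  39.7]
```

View pics/ts10.png

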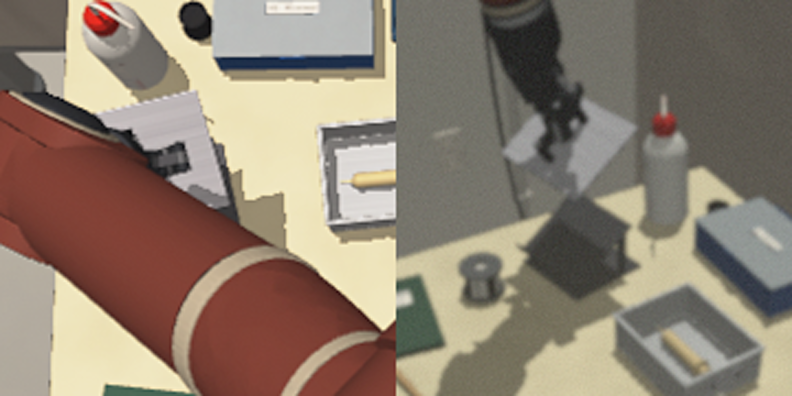

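```bash
python3 - <<'E'
from h import *
tx,ty,tz=lidaxes(5,-15)
plan([.574,.145,.17],-tz,ty)
E
```

```text
t 11.95 p [0.533  0.3785 0.2019] rpy [-179.8    15.08 -166.55] open 0.0124 f [-0.8 -0.  -1.9] j [-27.4  33.6 -20.7  96.3  29.   42.2  39.7]
shift units [ 0.1366 -0.7782 -0.1063] turn units [-0.0129  0.0826 -0.0229] deg 31.2
```

Request:
move_arm:
  moves:
    - {"x": 0.01, "y": -0.05, "z": 0.02, "wx": -0.001, "wy": 0.008, "wz": -0.002, "hand": 5}
    - {"x": 0.03, "y": -0.15, "z": 0.02, "wx": -0.003, "wy": 0.02, "wz": -0.005, "hand": 5}
    - {"x": 0.05, "y": -0.26, "z": 0.02, "wx": -0.005, "wy": 0.033, "wz": -0.009, "hand": 5}
    - {"x": 0.07, "y": -0.37, "z": 0.02, "wx": -0.007, "wy": 0.046, "wz": -0.013, "hand": 5}
    - {"x": 0.09, "y": -0.48, "z": 0.02, "wx": -0.009, "wy": 0.058, "wz": -0.017, "hand": 5}
    - {"x": 0.11, "y": -0.59, "z": 0.02, "wx": -0.011, "wy": 0.07, "wz": -0.02, "hand": 5}
    - {"x": 0.125, "y": -0.69, "z": 0.0, "wx": -0.0125, "wy": 0.08, "wz": -0.0229, "hand": 5}
    - {"x": 0.1366, "y": -0.76, "z": -0.02, "wx": -0.0129, "wy": 0.0826, "wz": -0.0229, "hand": 5}

```text
t: 12.75
position: [0.5752, 0.1463, 0.193]
orientation: [-179.8, -15.2, -175.3]
ft_force: [-0.8, -1.5, -2.3]
opening: 0.0122
```

Request:
move_arm:
  moves:
    - {"x": 0, "y": 0, "z": 0, "wx": 0, "wy": 0, "wz": 0, "hand": 5}
    - {"x": 0, "y": 0, "z": 0, "wx": 0, "wy": 0, "wz": 0, "hand": 5}

```text
t: 12.95
position: [0.5745, 0.1459, 0.1912]
orientation: [-179.8, -15.4, -175.4]
ft_force: [-0.0, 0.6, -2.2]
opening: 0.0119
```

```bash
python3 - <<'E'
from h import *
s,t=grab("im11.pkl")
tx,ty,tz=lidaxes(5,-15)
plan([.574,.145,.15],-tz,ty)
a=t.im[90:270,190:370]; b=s.im[60:240,270:450]
cv2.imwrite("pics/ts11.png",cv2.resize(np.hstack([a,b])[:,:,::-1],None,fx=2.2,fy=2.2,interpolation=cv2.INTER_CUBIC))
E
```

```text
t 13.05 p [0.5741 0.1489 0.1929] rpy [-179.93  -15.23 -175.08] open 0.0121 f [-0.3  1.1 -2.2] j [ -1.3  42.3 -26.   81.6  12.9  74.5  66.4]
shift units [-0.0005 -0.013  -0.1431] turn units [ 0.0002 -0.0006  0.0002] deg 0.3
```

View pics/ts11.png

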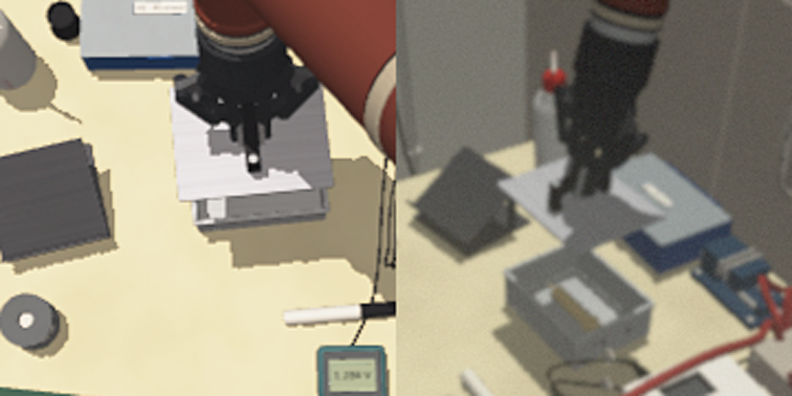

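```bash
python3 - <<'E'
from h import *
s,t=load("im11.pkl")
a=t.im[115:195,255:350]; b=s.im[120:180,305:400]
cv2.imwrite("pics/t11z.png",cv2.resize(a[:,:,::-1],None,fx=7,fy=7,interpolation=cv2.INTER_CUBIC))
cv2.imwrite("pics/s11z.png",cv2.resize(b[:,:,::-1],None,fx=8,fy=8,interpolation=cv2.INTER_CUBIC))
E
```

```text
(no output)
```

View pics/t11z.png

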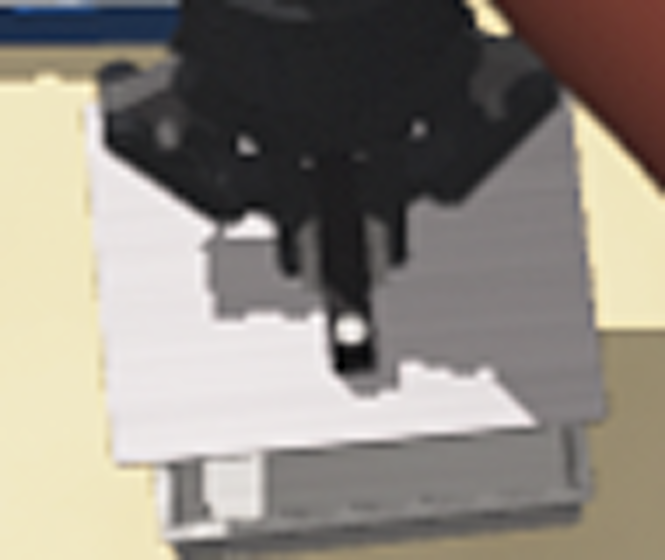

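View pics/s11z.png

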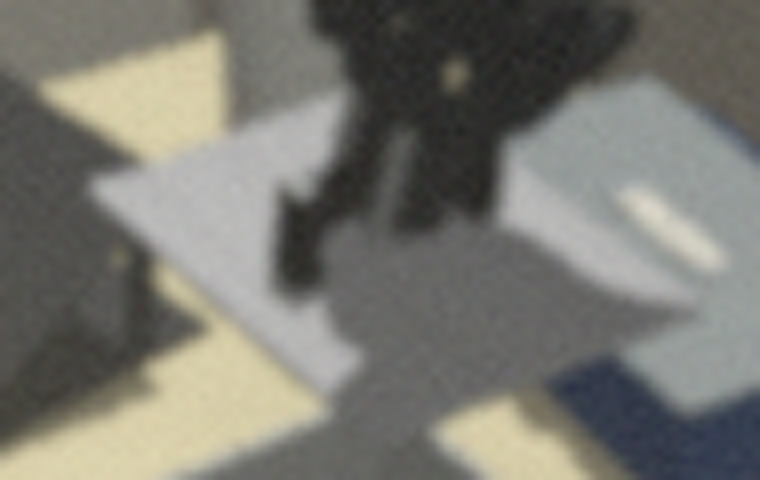

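```bash
python3 - <<'E'
from h import *
s,t=load("im11.pkl")
T=lambda x,y:np.array((x/7+255-.43,y/7+115-.43)); S=lambda x,y:np.array((x/8+305-.44,y/8+120-.44))
def ln(im,a,b,w,ch): l,r=edge(im,a,b,w=w,chan=ch); print("res",round(float(r),2),end=" "); return l
bl=(-1,0,1)
Lt=ln(t.im,T(92,160),T(115,450),1.8,bl); Rt=ln(t.im,T(577,160),T(602,400),1.8,bl); 
Bt=ln(t.im,T(125,462),T(530,426),1.2,None)
tBL,tBR=inter(Lt,Bt),inter(Rt,Bt); print("\nt",tBL,tBR, T(115,460),T(605,417))
LB=ln(s.im,S(95,190),S(330,398),1.8,None); BR=ln(s.im,S(445,425),S(530,386),1.5,bl); LF=ln(s.im,S(160,160),S(320,97),1.5,None); RR=ln(s.im,S(510,150),S(690,300),.1,None)
sL,sB=inter(LB,LF),inter(LB,BR); sR=S(705,310); print("\ns",sL,sB,sR,S(88,185),S(386,449))
for n,a,b in(("L",sL,tBL),("B",sB,tBR)): print(n,tri(s,a,t,b))
for z in(.168,.1715,.175):
    P,Q=t.onz(tBL,z),t.onz(tBR,z); y=P-Q; yaw=np.degrees(np.arctan2(-y[0],y[1])); x=np.array([np.cos(np.radians(yaw)),np.sin(np.radians(yaw)),0])
    # yaw from sides
    def dirn(l): a=t.onz(l[2:],z);b=t.onz(l[2:]+20*l[:2],z);d=b-a; return np.degrees(np.arctan2(d[1],d[0]))%180
    print(z,"len",np.linalg.norm(y).round(4),"yaw",yaw.round(2),dirn(Lt),dirn(Rt),"ctr",((P+Q)/2+.058*x).round(4))
    print("   side L,B,R",s.onz(sL,z).round(4),s.onz(sB,z).round(4),s.onz(sR,z).round(4),"topBL,BR",P.round(4),Q.round(4), "Sctr",((s.onz(sL,z)+s.onz(sR,z))/2).round(4))
E
```

```text
res 0.25 res 0.16 res 0.21 
t [270.4298  180.74257] [341.46194 174.49084] [270.99857143 180.28428571] [340.99857143 174.14142857]
res 0.42 res 0.12 res 0.2 Traceback (most recent call last):
  File "<stdin>", line 9, in <module>
  File "<stdin>", line 4, in ln
  File "h.py", line 28, in edge
    p=a+f*(b-a); q=p[None]+o[:,None]*n; v=map_coordinates(g,[q[:,1],q[:,0]],order=1); gr=np.abs(np.gradient(v));
                                                                                                ~~~~~~~~~~~^^^
    raise ValueError(
        "Shape of array too small to calculate a numerical gradient, "
        "at least (edge_order + 1) elements are required.")
ValueError: Shape of array too small to calculate a numerical gradient, at least (edge_order + 1) elements are required.
```

```bash
cat > m11.py <<'E'
from h import *
s,t=load("im11.pkl")
T=lambda x,y:np.array((x/7+255-.43,y/7+115-.43)); S=lambda x,y:np.array((x/8+305-.44,y/8+120-.44))
def ln(im,a,b,w,ch): l,r=edge(im,a,b,w=w,chan=ch); print("res",round(float(r),2),end=" "); return l
bl=(-1,0,1)
Lt=ln(t.im,T(92,160),T(115,450),1.8,bl); Rt=ln(t.im,T(577,160),T(602,400),1.8,bl); 
Bt=ln(t.im,T(125,462),T(530,426),1.2,None)
tBL,tBR=inter(Lt,Bt),inter(Rt,Bt); print("\nt",tBL,tBR, T(115,460),T(605,417))
LB=ln(s.im,S(95,190),S(330,398),1.8,None); BR=ln(s.im,S(445,425),S(530,386),1.5,bl); LF=ln(s.im,S(160,160),S(320,97),1.5,None)
sL,sB=inter(LB,LF),inter(LB,BR); sR=S(705,310); print("\ns",sL,sB,sR,S(88,185),S(386,449))
for n,a,b in(("L",sL,tBL),("B",sB,tBR)): print(n,tri(s,a,t,b))
for z in(.168,.1715,.175):
    P,Q=t.onz(tBL,z),t.onz(tBR,z); y=P-Q; yaw=np.degrees(np.arctan2(-y[0],y[1])); x=np.array([np.cos(np.radians(yaw)),np.sin(np.radians(yaw)),0])
    def dirn(l): a=t.onz(l[2:],z);b=t.onz(l[2:]+20*l[:2],z);d=b-a; return np.degrees(np.arctan2(d[1],d[0]))%180
    print(z,"len",np.linalg.norm(y).round(4),"yaw",yaw.round(2),dirn(Lt),dirn(Rt),"ctr",((P+Q)/2+.058*x).round(4))
    print("   side L,B,R",s.onz(sL,z).round(4),s.onz(sB,z).round(4),s.onz(sR,z).round(4),"topBL,BR",P.round(4),Q.round(4), "Sctr",((s.onz(sL,z)+s.onz(sR,z))/2).round(4))
E
python3 m11.py
```

```text
res 0.25 res 0.16 res 0.21 
t [270.4298  180.74257] [341.46194 174.49084] [270.99857143 180.28428571] [340.99857143 174.14142857]
res 0.42 res 0.12 res 0.2 
s [315.19046 142.06451] [349.98636 176.35434] [392.685 158.31 ] [315.56  142.685] [352.81  175.685]
L (array([0.51263245, 0.22005596, 0.17315349]), np.float64(0.0008872040373493453))
B (array([0.52284785, 0.07061243, 0.16908053]), np.float64(0.0031861581563496382))
0.168 len 0.1511 yaw 4.26 4.432634511326086 5.501394396026768 ctr [0.5769 0.1496 0.168 ]
   side L,B,R [0.5165 0.2269 0.168 ] [0.5219 0.0719 0.168 ] [0.6418 0.0803 0.168 ] topBL,BR [0.5134 0.2207 0.168 ] [0.5247 0.07   0.168 ] Sctr [0.5791 0.1536 0.168 ]
0.1715 len 0.1506 yaw 4.26 4.432634511326086 5.501394396026768 ctr [0.576  0.1496 0.1715]
   side L,B,R [0.5142 0.2222 0.1715] [0.5195 0.0682 0.1715] [0.6387 0.0767 0.1715] topBL,BR [0.5126 0.2203 0.1715] [0.5238 0.0702 0.1715] Sctr [0.5764 0.1494 0.1715]
0.175 len 0.15 yaw 4.26 4.432634511326086 5.501394396026768 ctr [0.5752 0.1495 0.175 ]
   side L,B,R [0.5119 0.2176 0.175 ] [0.5172 0.0646 0.175 ] [0.6356 0.073  0.175 ] topBL,BR [0.5118 0.22   0.175 ] [0.5229 0.0704 0.175 ] Sctr [0.5737 0.1453 0.175 ]
```

```bash
python3 - <<'E'
from h import *
tx,ty,tz=lidaxes(5,-15)
plan([.5746,.1449,.095],-tz,ty)
E
```

```text
t 13.05 p [0.5741 0.1489 0.1929] rpy [-179.93  -15.23 -175.08] open 0.0121 f [-0.3  1.1 -2.2] j [ -1.3  42.3 -26.   81.6  12.9  74.5  66.4]
shift units [ 0.0015 -0.0133 -0.3264] turn units [ 0.0002 -0.0006  0.0002] deg 0.3
```

Request:
move_arm:
  moves:
    - {"x": 0.0015, "y": -0.0133, "z": -0.06, "wx": 0, "wy": -0.0006, "wz": 0, "hand": 5}
    - {"x": 0.0015, "y": -0.0133, "z": -0.13, "wx": 0, "wy": -0.0006, "wz": 0, "hand": 5}
    - {"x": 0.0015, "y": -0.0133, "z": -0.2, "wx": 0, "wy": -0.0006, "wz": 0, "hand": 5}
    - {"x": 0.0015, "y": -0.0133, "z": -0.26, "wx": 0, "wy": -0.0006, "wz": 0, "hand": 5}
    - {"x": 0.0015, "y": -0.0133, "z": -0.3, "wx": 0, "wy": -0.0006, "wz": 0, "hand": 5}
    - {"x": 0.0015, "y": -0.0133, "z": -0.32, "wx": 0, "wy": -0.0006, "wz": 0, "hand": 5}
    - {"x": 0.0015, "y": -0.0133, "z": -0.32, "wx": 0, "wy": -0.0006, "wz": 0, "hand": 5}
    - {"x": 0.0015, "y": -0.0133, "z": -0.32, "wx": 0, "wy": -0.0006, "wz": 0, "hand": 5}

```text
t: 13.85
position: [0.575, 0.1456, 0.0978]
orientation: [-180.0, -14.9, -175.0]
ft_force: [0.8, 0.3, -1.5]
opening: 0.0121
```

```bash
python3 - <<'E'
from h import *
s,t=grab("im12.pkl")
tx,ty,tz=lidaxes(5,-15)
plan([.5746,.1449,.083],-tz,ty)
a=t.im[125:205,260:350]; b=s.im[145:225,305:395]
cv2.imwrite("pics/ts12.png",cv2.resize(np.hstack([a,b])[:,:,::-1],None,fx=4.4,fy=4.4,interpolation=cv2.INTER_CUBIC))
E
```

```text
t 13.95 p [0.5752 0.1453 0.0979] rpy [-179.94  -14.91 -175.07] open 0.0121 f [-0.3  0.6 -1.5] j [ -1.7  48.2 -24.5  86.5  15.6  63.8  65.2]
shift units [-0.002  -0.0015 -0.0498] turn units [0.0001 0.0003 0.0002] deg 0.1
```

View pics/ts12.png

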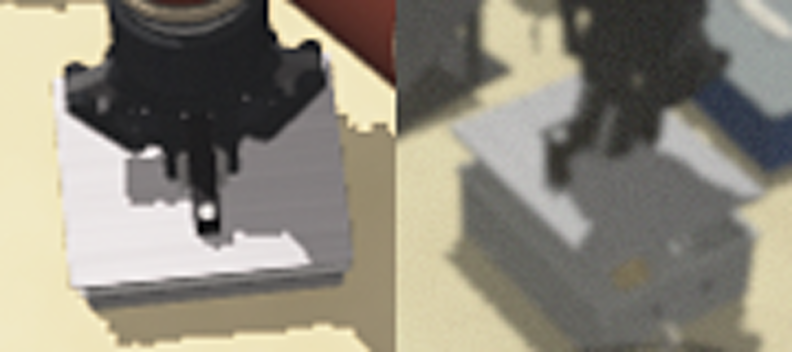

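```bash
python3 - <<'E'
from h import *
s,t=load("im12.pkl")
T=lambda x,y:np.array((x/4.4+260-.39,y/4.4+125-.39)); S=lambda x,y:np.array(((x-396)/4.4+305-.39,y/4.4+145-.39))
bl=(-1,0,1)
def ln(im,a,b,w,ch): l,r=edge(im,a,b,w=w,chan=ch); print("res",round(float(r),2),end=" "); return l
Lt=ln(t.im,T(61,130),T(70,275),1.8,bl); Rt=ln(t.im,T(335,110),T(349,260),1.8,bl); Bt=ln(t.im,T(78,288),T(300,265),1.3,None)
a,b=inter(Lt,Bt),inter(Rt,Bt)
for z in(.075,.077,.079):
    P,Q=t.onz(a,z),t.onz(b,z); y=P-Q; yaw=np.arctan2(-y[0],y[1]); print(z,"len",np.linalg.norm(y).round(4),"yaw",np.degrees(yaw).round(2),"ctr",((P+Q)/2+.058*np.array([np.cos(yaw),np.sin(yaw),0])).round(4))
sL=S(453,128); sB=S(582,248); sR=S(762,192)
LB=ln(s.im,sL,S(575,240),1.5,None); 
for z in(.075,.077,.079): print("S",((s.onz(sL,z)+s.onz(sR,z))/2).round(4))
print("L",tri(s,sL,t,a))
E
```

```text
res 0.16 res 0.29 res 0.21 0.075 len 0.1506 yaw 4.99 ctr [0.5774 0.1476 0.075 ]
0.077 len 0.1503 yaw 4.99 ctr [0.577  0.1476 0.077 ]
0.079 len 0.15 yaw 4.99 ctr [0.5765 0.1476 0.079 ]
res 0.09 S [0.579  0.1508 0.075 ]
S [0.5776 0.1487 0.077 ]
S [0.5763 0.1467 0.079 ]
L (array([0.51414623, 0.21701827, 0.07650744]), np.float64(0.00287064304351216))
```

Request:
move_arm:
  moves:
    - {"x": -0.0015, "y": -0.007, "z": -0.02, "wx": 0, "wy": 0, "wz": 0, "hand": 5}
    - {"x": -0.0015, "y": -0.007, "z": -0.038, "wx": 0, "wy": 0, "wz": 0, "hand": 5}
    - {"x": -0.0015, "y": -0.007, "z": -0.048, "wx": 0, "wy": 0, "wz": 0, "hand": 5}
    - {"x": -0.0015, "y": -0.007, "z": -0.056, "wx": 0, "wy": 0, "wz": 0, "hand": 5}
    - {"x": -0.0015, "y": -0.007, "z": -0.056, "wx": 0, "wy": 0, "wz": 0, "hand": 5}
    - {"x": -0.0015, "y": -0.007, "z": -0.056, "wx": 0, "wy": 0, "wz": 0, "hand": 5}

```text
t: 14.55
position: [0.5748, 0.1433, 0.0811]
orientation: [-180.0, -14.9, -175.1]
ft_force: [0.1, 1.0, -2.3]
opening: 0.0127
```

```bash
python3 - <<'E'
from h import *
s,t=grab("im13.pkl")
tx,ty,tz=lidaxes(5,-15)
plan([.5746,.143,.0755],-tz,ty)
cv2.imwrite("pics/s13.png",cv2.resize(s.im[145:225,305:395,::-1],None,fx=8,fy=7,interpolation=cv2.INTER_CUBIC))
E
```

```text
t 14.65 p [0.5749 0.1434 0.0813] rpy [-179.95  -14.88 -175.07] open 0.0122 f [-0.1  0.1 -2.1] j [ -1.7  49.3 -24.2  87.3  16.1  62.   65. ]
shift units [-0.0009 -0.0012 -0.0193] turn units [0.0001 0.0003 0.0001] deg 0.1
```

View pics/s13.png

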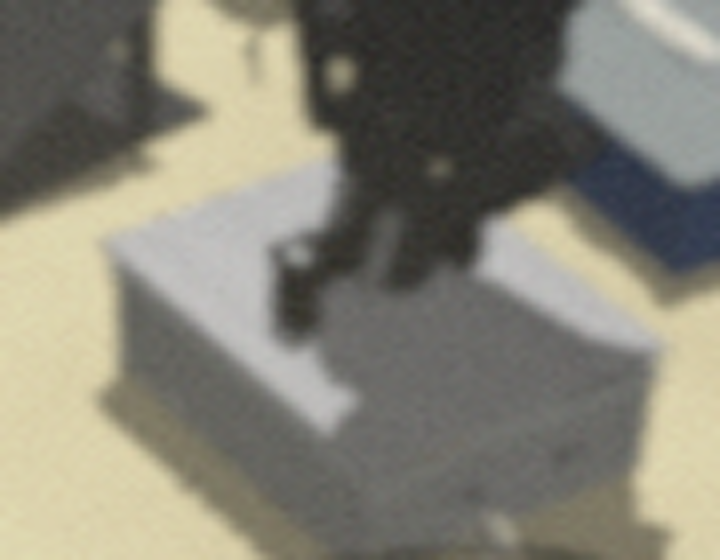

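Request:
move_arm:
  moves:
    - {"x": -0.0005, "y": -0.001, "z": -0.004, "wx": 0, "wy": 0, "wz": 0, "hand": 5}
    - {"x": -0.0005, "y": -0.001, "z": -0.008, "wx": 0, "wy": 0, "wz": 0, "hand": 5}
    - {"x": -0.0005, "y": -0.001, "z": -0.01, "wx": 0, "wy": 0, "wz": 0, "hand": 5}
    - {"x": -0.0005, "y": -0.001, "z": -0.01, "wx": 0, "wy": 0, "wz": 0, "hand": 5}

```text
t: 15.05
position: [0.5746, 0.143, 0.0782]
orientation: [-179.9, -14.9, -175.1]
ft_force: [0.8, -0.0, -1.9]
opening: 0.0124
```

Request:
move_arm:
  moves:
    - {"x": 0, "y": 0, "z": -0.004, "wx": 0, "wy": 0, "wz": 0, "hand": 5}
    - {"x": 0, "y": 0, "z": -0.007, "wx": 0, "wy": 0, "wz": 0, "hand": 5}
    - {"x": 0, "y": 0, "z": -0.007, "wx": 0, "wy": 0, "wz": 0, "hand": 5}
    - {"x": 0, "y": 0, "z": -0.007, "wx": 0, "wy": 0, "wz": 0, "hand": 5}

```text
t: 15.45
position: [0.5746, 0.143, 0.076]
orientation: [-179.9, -14.9, -175.1]
ft_force: [-0.0, 0.5, -2.1]
opening: 0.0123
```

```bash
python3 - <<'E'
from h import *
tx,ty,tz=lidaxes(5,-15)
plan([.5746,.143,.0755],-tz,ty)
E
```

```text
t 15.45 p [0.5746 0.143  0.076 ] rpy [-179.95  -14.91 -175.07] open 0.0123 f [-0.   0.5 -2.1] j [ -1.7  49.6 -24.1  87.5  16.3  61.5  65. ]
shift units [-0.     -0.     -0.0017] turn units [0.0001 0.0003 0.0002] deg 0.1
```

Request:
move_arm:
  moves:
    - {"x": 0, "y": 0, "z": -0.003, "wx": 0, "wy": 0, "wz": 0, "hand": 5}
    - {"x": 0, "y": 0, "z": -0.005, "wx": 0, "wy": 0, "wz": 0, "hand": 5}
    - {"x": 0, "y": 0, "z": -0.005, "wx": 0, "wy": 0, "wz": 0, "hand": 5}

```text
t: 15.75
position: [0.5745, 0.143, 0.0744]
orientation: [-179.9, -14.9, -175.1]
ft_force: [0.4, -0.1, -1.2]
opening: 0.0118
```

Request:
move_arm:
  moves:
    - {"x": 0, "y": 0, "z": -0.003, "wx": 0, "wy": 0, "wz": 0, "hand": 5}
    - {"x": 0, "y": 0, "z": -0.005, "wx": 0, "wy": 0, "wz": 0, "hand": 5}
    - {"x": 0, "y": 0, "z": -0.005, "wx": 0, "wy": 0, "wz": 0, "hand": 5}

```text
t: 16.05
position: [0.5745, 0.1429, 0.0728]
orientation: [-179.9, -14.9, -175.1]
ft_force: [-0.0, 0.2, -1.8]
opening: 0.012
```

```bash
python3 - <<'E'
from h import *
s,t=grab("im14.pkl")
tx,ty,tz=lidaxes(5,-15)
plan([.5746,.143,.0755],-tz,ty)
from rig import arm; print(arm.read_state()["ft_torque"])
a=t.im[125:205,260:350]; b=s.im[145:225,305:395]
cv2.imwrite("pics/ts14.png",cv2.resize(np.hstack([a,b])[:,:,::-1],None,fx=4.4,fy=4.4,interpolation=cv2.INTER_CUBIC))
E
```

```text
t 16.15 p [0.5746 0.143  0.0729] rpy [-179.94  -14.92 -175.07] open 0.0121 f [ 0.1 -0.3 -2.2] j [ -1.7  49.9 -24.   87.6  16.4  61.2  64.9]
shift units [0.0001 0.0001 0.0087] turn units [0.0001 0.0002 0.0002] deg 0.1
[ 0.02526462 -0.4039793   0.02715428]
```

View pics/ts14.png

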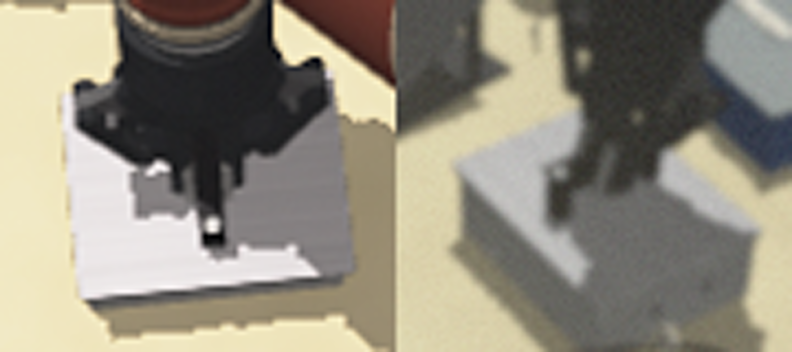

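Request:
move_arm:
  moves:
    - {"x": 0, "y": 0, "z": -0.003, "wx": 0, "wy": 0, "wz": 0, "hand": 5}
    - {"x": 0, "y": 0, "z": -0.004, "wx": 0, "wy": 0, "wz": 0, "hand": 5}
    - {"x": 0, "y": 0, "z": -0.004, "wx": 0, "wy": 0, "wz": 0, "hand": 5}

```text
t: 16.45
position: [0.5747, 0.143, 0.0722]
orientation: [-179.9, -14.9, -175.1]
ft_force: [-0.3, -0.5, 2.5]
opening: 0.0121
```

Request:
move_arm:
  moves:
    - {"x": 0, "y": 0, "z": -0.003, "wx": 0, "wy": 0, "wz": 0, "hand": 5}
    - {"x": 0, "y": 0, "z": -0.004, "wx": 0, "wy": 0, "wz": 0, "hand": 5}
    - {"x": 0, "y": 0, "z": -0.004, "wx": 0, "wy": 0, "wz": 0, "hand": 5}

```text
t: 16.75
position: [0.5746, 0.143, 0.0722]
orientation: [-179.9, -14.9, -175.1]
ft_force: [-0.9, -1.5, 5.7]
opening: 0.0121
```

```bash
python3 - <<'E'
from h import *
s,t=grab("im15.pkl")
tx,ty,tz=lidaxes(5,-15)
plan([.5746,.143,.0755],-tz,ty)
from rig import arm; print(arm.read_state()["ft_torque"])
b=cv2.resize(s.im[150:235,305:400],None,fx=8,fy=7,interpolation=cv2.INTER_CUBIC)[:,:,::-1].copy()
# predicted seated plate top outline
Rz=R.from_euler("z",5,degrees=True).as_matrix()
c=np.array([.5768,.1445,.054])
for col,dz in(((0,0,255),0),((0,255,0),.006)):
    pr=np.array([(s.proj(c+[0,0,dz]+Rz@np.array([sx*.058,sy*.075,0]))-[305,150]+.5)*[8,7] for sx,sy in((1,1),(1,-1),(-1,-1),(-1,1))])
    cv2.polylines(b,[np.round(pr).astype(int)],True,col,1)
cv2.imwrite("pics/s15.png",b)
E
```

```text
t 16.85 p [0.5747 0.143  0.0722] rpy [-179.93  -14.9  -175.07] open 0.0123 f [-1.4 -1.7  5.1] j [ -1.7  49.9 -24.   87.6  16.4  61.1  64.9]
shift units [-0.0002 -0.0002  0.011 ] turn units [0.0002 0.0003 0.0002] deg 0.1
[-0.19071316  0.34925896  0.04018069]
```

View pics/s15.png

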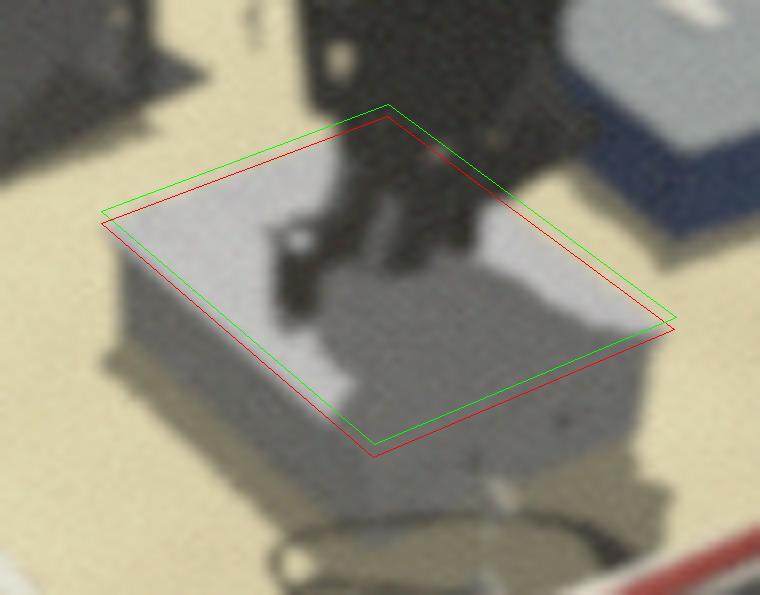

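Request:
move_arm:
  moves:
    - {"x": 0, "y": 0, "z": 0, "wx": 0, "wy": 0, "wz": 0, "hand": 13}
    - {"x": 0, "y": 0, "z": 0, "wx": 0, "wy": 0, "wz": 0, "hand": 16}
    - {"x": 0, "y": 0, "z": 0, "wx": 0, "wy": 0, "wz": 0, "hand": 20}
    - {"x": 0, "y": 0, "z": 0, "wx": 0, "wy": 0, "wz": 0, "hand": 28}
    - {"x": 0, "y": 0, "z": 0, "wx": 0, "wy": 0, "wz": 0, "hand": 34}
    - {"x": 0, "y": 0, "z": 0, "wx": 0, "wy": 0, "wz": 0, "hand": 34}
    - {"x": 0, "y": 0, "z": 0, "wx": 0, "wy": 0, "wz": 0, "hand": 34}
  squeeze: 20

```text
t: 17.55
position: [0.5747, 0.143, 0.0722]
orientation: [-179.9, -14.9, -175.1]
ft_force: [0.2, 0.2, -0.3]
opening: 0.0336
```

```bash
python3 - <<'E'
from h import *
s,t=grab("im16.pkl")
tx,ty,tz=lidaxes(5,-15)
plan(np.array([.5746,.143,.0725])+.1*tz,-tz,ty); print(tz)
a=t.im[125:205,260:350]; b=s.im[145:225,305:395]
cv2.imwrite("pics/ts16.png",cv2.resize(np.hstack([a,b])[:,:,::-1],None,fx=4.4,fy=4.4,interpolation=cv2.INTER_CUBIC))
E
```

```text
t 17.65 p [0.5747 0.143  0.0722] rpy [-179.93  -14.89 -175.08] open 0.0338 f [-0.  -0.6  0. ] j [ -1.7  49.9 -24.   87.6  16.4  61.1  64.9]
shift units [0.0857 0.0075 0.323 ] turn units [0.0002 0.0003 0.0002] deg 0.1
[0.25783416 0.02255757 0.96592583]
```

View pics/ts16.png

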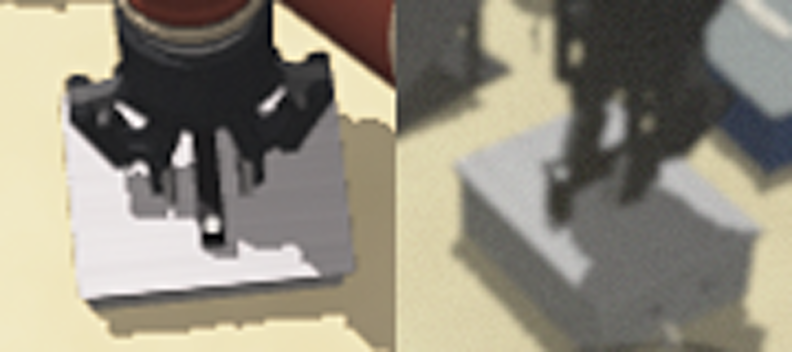

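Request:
move_arm:
  moves:
    - {"x": 0.008, "y": 0.0007, "z": 0.03, "wx": 0, "wy": 0, "wz": 0, "hand": 36}
    - {"x": 0.021, "y": 0.002, "z": 0.08, "wx": 0, "wy": 0, "wz": 0, "hand": 36}
    - {"x": 0.043, "y": 0.004, "z": 0.16, "wx": 0, "wy": 0, "wz": 0, "hand": 36}
    - {"x": 0.064, "y": 0.006, "z": 0.24, "wx": 0, "wy": 0, "wz": 0, "hand": 36}
    - {"x": 0.0857, "y": 0.0075, "z": 0.33, "wx": 0, "wy": 0, "wz": 0, "hand": 36}
    - {"x": 0.0857, "y": 0.0075, "z": 0.45, "wx": 0, "wy": 0, "wz": 0, "hand": 36}
    - {"x": 0.0857, "y": 0.0075, "z": 0.55, "wx": 0, "wy": 0, "wz": 0, "hand": 36}
    - {"x": 0.0857, "y": 0.0075, "z": 0.55, "wx": 0, "wy": 0, "wz": 0, "hand": 36}

```text
t: 18.45
position: [0.6027, 0.1468, 0.2431]
orientation: [179.9, -14.3, -175.0]
ft_force: [0.1, 0.2, -0.3]
opening: 0.0358
```

Request:
move_arm:
  moves:
    - {"x": -0.05, "y": 0.15, "z": 0, "wx": 0, "wy": 0, "wz": 0, "hand": 36}
    - {"x": -0.1, "y": 0.3, "z": 0, "wx": 0, "wy": 0, "wz": 0, "hand": 36}
    - {"x": -0.15, "y": 0.45, "z": 0, "wx": 0, "wy": 0, "wz": 0, "hand": 36}
    - {"x": -0.2, "y": 0.6, "z": 0, "wx": 0, "wy": 0, "wz": 0, "hand": 36}
    - {"x": -0.25, "y": 0.75, "z": 0, "wx": 0, "wy": 0, "wz": 0, "hand": 36}
    - {"x": -0.3, "y": 0.9, "z": 0, "wx": 0, "wy": 0, "wz": 0, "hand": 36}
    - {"x": -0.3, "y": 0.9, "z": 0, "wx": 0, "wy": 0, "wz": 0, "hand": 36}
    - {"x": -0.3, "y": 0.9, "z": 0, "wx": 0, "wy": 0, "wz": 0, "hand": 36}

```text
t: 19.25
position: [0.5112, 0.4183, 0.2427]
orientation: [179.9, -14.3, -174.8]
ft_force: [0.6, -0.3, 0.3]
opening: 0.0358
```

```bash
python3 - <<'E'
from h import *
s,t=grab("im17.pkl")
from rig import arm
st=arm.read_state(); print(st["t"],st["position"],st["dq"].round(2),st["joints"].round(1))
a=t.im[120:260,190:380]; b=s.im[120:260,240:400]
cv2.imwrite("pics/ts17.png",cv2.resize(np.hstack([a,b])[:,:,::-1],None,fx=2.2,fy=2.2,interpolation=cv2.INTER_CUBIC))
cv2.imwrite("pics/s17.png",cv2.resize(s.im[150:235,305:400,::-1],None,fx=8,fy=7,interpolation=cv2.INTER_CUBIC))
cv2.imwrite("pics/t17.png",cv2.resize(t.im[130:210,260:355,::-1],None,fx=8,fy=7,interpolation=cv2.INTER_CUBIC))
E
```

```text
19.35 [0.51375557 0.41527579 0.24272928] [ 1.35 -0.45  0.63 -0.01 -0.22 -0.18  0.01] [-24.9  44.8 -27.1  67.4   9.4  82.2  46.1]
```

View pics/ts17.png

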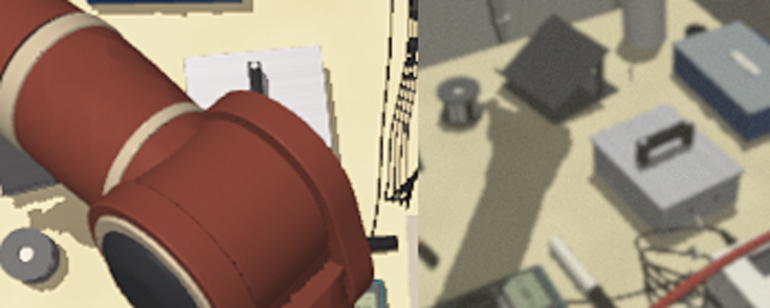

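View pics/s17.png

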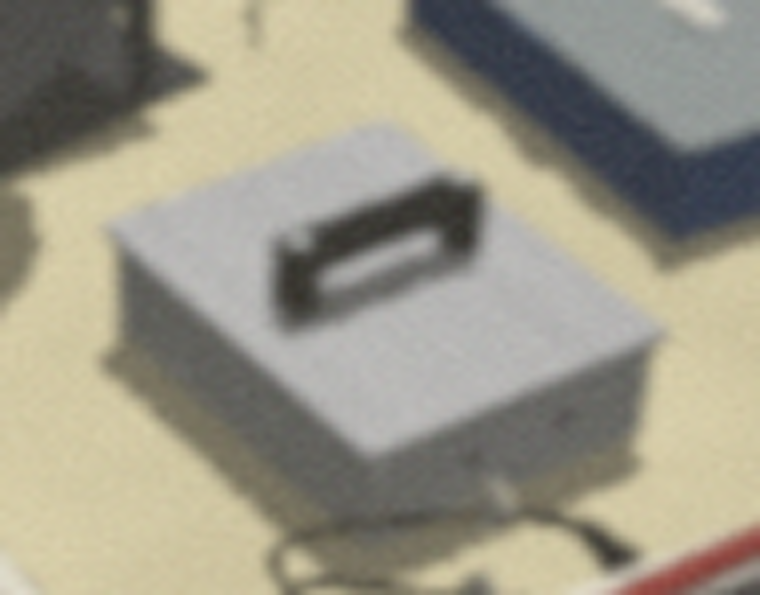

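View pics/t17.png

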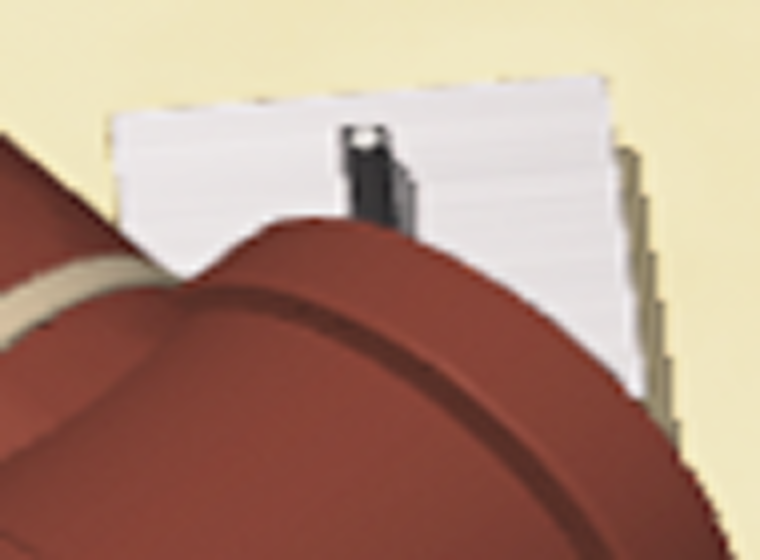

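Request:
move_arm:
  moves:
    - {"x": -0.15, "y": 0.15, "z": 0, "wx": 0, "wy": 0, "wz": 0, "hand": 36}
    - {"x": -0.3, "y": 0.3, "z": 0, "wx": 0, "wy": 0, "wz": 0, "hand": 36}
    - {"x": -0.45, "y": 0.45, "z": 0, "wx": 0, "wy": 0, "wz": 0, "hand": 36}
    - {"x": -0.6, "y": 0.6, "z": 0, "wx": 0, "wy": 0, "wz": 0, "hand": 36}
    - {"x": -0.75, "y": 0.7, "z": 0, "wx": 0, "wy": 0, "wz": 0, "hand": 36}
    - {"x": -0.9, "y": 0.75, "z": 0, "wx": 0, "wy": 0, "wz": 0, "hand": 36}
    - {"x": -0.9, "y": 0.75, "z": 0, "wx": 0, "wy": 0, "wz": 0, "hand": 36}
    - {"x": -0.9, "y": 0.75, "z": 0, "wx": 0, "wy": 0, "wz": 0, "hand": 36}

```text
t: 20.15
position: [0.2342, 0.6428, 0.2439]
orientation: [179.8, -14.7, -174.5]
ft_force: [-0.0, 0.3, 0.3]
opening: 0.0357
```

```bash
python3 - <<'E'
from h import *
s,t=grab("im18.pkl")
from rig import arm
st=arm.read_state(); print(st["t"],st["position"])
cv2.imwrite("pics/t18.png",cv2.resize(t.im[130:210,260:355,::-1],None,fx=8,fy=7,interpolation=cv2.INTER_CUBIC))
S=lambda x,y:np.array((x/8+305-.44,y/7+150-.43)); 
sc=[S(383,122),S(663,333),S(375,460),S(105,225)]
q1,r1=quad(s.im,sc,w=1.8); print(r1)
T=lambda x,y:np.array((x/8+260-.44,y/7+130-.43)); tc=[T(115,115),T(603,78),T(658,465),T(150,510)]
q2,r2=quad(t.im,tc,w=1.5,chan=(-1,0,1)); print(r2,np.array(q2)-tc)
P=[tri(s,a,t,b) for a,b in zip(q1,q2)]; 
for p in P: print(p[0].round(4),round(float(p[1]),4))
for n,c,q in(("side",s,q1),("top",t,q2)):
    W=np.array([c.onz(p,.054) for p in q]); print(n,W.mean(0).round(4),[np.linalg.norm(W[i]-W[(i+1)%4]).round(4) for i in range(4)])
o,_=load("im0.pkl")[::-1]
print("marker/spool diff",np.abs(t.im[215:250,185:220].astype(int)-o.im[215:250,185:220]).mean(),np.abs(t.im[222:245,315:375].astype(int)-o.im[222:245,315:375]).mean())
E
```

```text
20.25 [0.24342438 0.64004825 0.24285017]
[0.5, 0.09, 0.09, 0.4]
[0.24, 0.14, 0.32, 0.21] [[-1.06262451 -0.31270412]
 [ 0.45620483 -0.6421174 ]
 [ 0.1028418  -0.25171474]
 [ 0.23882812 -0.70953727]]
[0.6268 0.2265 0.0498] 0.0033
[0.6404 0.0741 0.0546] 0.0036
[0.5095 0.0596 0.0622] 0.02
[0.4967 0.2087 0.0629] 0.0181
side [0.5749 0.1445 0.054 ] [np.float64(0.1491), np.float64(0.1189), np.float64(0.1528), np.float64(0.1115)]
top [0.5643 0.1438 0.054 ] [np.float64(0.1513), np.float64(0.1378), np.float64(0.15), np.float64(0.1381)]
marker/spool diff 5.920816326530613 6.8103864734299515
```

View pics/t18.png

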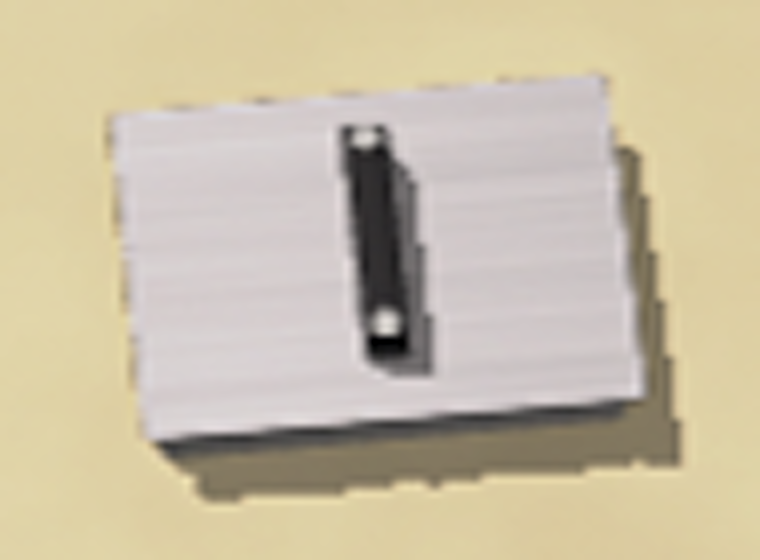

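```bash
python3 - <<'E'
from h import *
s,t=load("im18.pkl"); so,o=load("im0.pkl")
S=lambda x,y:np.array((x/8+305-.44,y/7+150-.43)); T=lambda x,y:np.array((x/8+260-.44,y/7+130-.43))
q1,r1=quad(s.im,[S(383,122),S(663,333),S(375,460),S(105,225)],w=1.3)
tc=[T(112,115),T(603,76),T(645,398),T(150,438)]
q2,r2=quad(t.im,tc,w=1.2); print(r1,r2,np.abs(np.array(q2)-tc).max())
P=np.array([tri(s,a,t,b)[0] for a,b in zip(q1,q2)]); print(P.round(4)); n=np.linalg.svd(P-P.mean(0))[2][2]; print("tilt deg",np.degrees(np.arccos(abs(n[2]))))
for nm,c,q in(("side",s,q1),("top",t,q2)):
    W=np.array([c.onz(p,.054) for p in q]); y=W[0]+W[3]-W[1]-W[2]; print(nm,W.mean(0).round(4),[np.linalg.norm(W[i]-W[(i+1)%4]).round(4) for i in range(4)],"yaw",np.degrees(np.arctan2(-y[0],y[1])))
for nm,(x0,y0,x1,y1),f in(("spool",(180,215,225,255),lambda i:(i.max(2)<140)&(i.max(2).astype(int)-i.min(2)<12)),("marker",(312,222,352,245),lambda i:(i.min(2)>195)&(i.max(2).astype(int)-i.min(2)<30))):
    for im in(o.im,t.im):
        m=f(im[y0:y1,x0:x1]); ys,xs=np.nonzero(m); print(nm,m.sum(),xs.mean().round(2),ys.mean().round(2))
a=t.im[200:270,170:390]; b=o.im[200:270,170:390]
cv2.imwrite("pics/cmp.png",cv2.resize(np.vstack([b,a])[:,:,::-1],None,fx=3.5,fy=3.5))
E
```

```text
[0.56, 0.09, 0.09, 0.38] [0.2, 0.2, 0.13, 0.13] 0.5479406738281227
[[0.6243 0.2234 0.0527]
 [0.6407 0.0759 0.0525]
 [0.525  0.066  0.0525]
 [0.51   0.2124 0.0577]]
tilt deg 1.597343430448278
side [0.5745 0.1444 0.054 ] [np.float64(0.1494), np.float64(0.1183), np.float64(0.1525), np.float64(0.1103)] yaw 6.663365602053238
top [0.5751 0.1445 0.054 ] [np.float64(0.1461), np.float64(0.1139), np.float64(0.1467), np.float64(0.1145)] yaw 4.720574686799269
spool 492 23.08 20.92
spool 488 23.1 20.94
marker 74 22.89 9.99
marker 106 23.31 9.92
```

View pics/cmp.png

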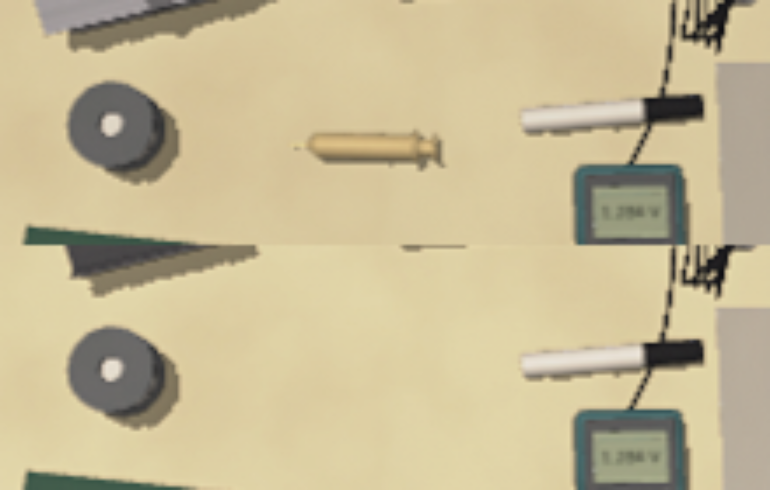

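```bash
python3 - <<'E'
from rig import arm
st=arm.read_state(); print(st["t"],st["dq"].round(2),st["ft_force"].round(1))
print(arm.job_done())
E
```

```text
20.25 [ 3.08  0.23  3.4  -0.8   1.15  0.19  0.16] [ 0.9 -0.9 -0.2]
the job is handed in; nothing more can be done
None
```

The flux syringe is in the tray and the lid is on top. I handed the job in at about 20 s of robot time, with the arm well clear of everything. The hand-in reports no verdict.

- **Syringe:** I gripped the beige one across the barrel and set it down on the tray floor. A picture taken before the lid went on showed it lying flat inside.
- **Lid:** A full 30° tool tilt brought joint 6 to 0.9°, just above its 0.78° lower limit. I backed off and gripped the handle with the tool tilted 15° instead. I lowered the lid until it met the rim at about 6 N, and there was no load on the gripper after release.

**Last checks**
- **Position:** The lid's centre is at about (0.575, 0.1445). The tray's centre measured (0.574–0.577, 0.144–0.1465), so the lid is within about 3 mm.
- **Squareness:** The top view gives a lid yaw of 4.7° against about 5° for the tray. The side view gives 6.7°, so the two disagree, but both are within the limit.
- **Height:** Three plate corners came out at 52.5 mm and one at 57.7 mm; 54 mm is fully seated.
- **Level:** A plane fitted to those corners gives 1.6°, just under the 1.7° limit. I put this down to a noisy edge at the fourth corner, because the four points do not lie in one plane. In the side view that corner shows no lift.
- **Bystanders:** The spool and the marker's white barrel moved less than half a pixel in the top view, about 1 mm.

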